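# Mount the tube carrier on the mixer spindle

### The job

Take the blue tube carrier off the sloped drying rack and lower it, level and without letting it drop or forcing it, over the tall spindle of the mixer drive. The yellow drive dog at the spindle's foot has stopped at some unknown angle: feel for it by turning the carrier until the slot under its hub drops over the dog and the hub sits fully home on the collar, then let go, and leave the other things on the bench where they are.

Things in the scene. Friction and masses are not known exactly. Their poses are not given: they have to be found in the camera images.
- carrier: tube carrier, loose, 180 to 300 g: blue bar 26 mm wide, 12 mm thick, reaching 119 mm either side of a round aluminium hub (48 mm diameter, 50 mm tall). Origin: centre of the hub's underside, level with the bar's; x along the bar, z up the bore. It starts flat on the sloped rack, z leaning 30 degrees towards the robot, lug end (-x) low. Fixed tubes 44 mm high at x = -107, 48, 77, 106 mm.
- bore (a point): the carrier's bore at the hub's underside, same point and axes as the carrier's origin: 14 mm diameter, straight through the 50 mm hub. Across it in the underside is a slot along x, 14 mm wide, 46 mm long, 10 mm deep, which fits over the drive's dog.
- lug (a point): where to grip the carrier's black lug (30 mm along x, 26 mm along y, top 60 mm above the underside): point at (-80, 0, 42) mm in the carrier's frame, axes as the carrier's. Grip it across y.
- drive: mixer drive, fixed: white housing 150 x 150 mm, 45 mm tall, dark panel on its -x side; origin under its centre. In the middle a vertical steel spindle, 12 mm diameter, up to 193 mm; at its foot a dark collar, 52 mm diameter, top at 53 mm, and across the collar the yellow dog.
- seat (a point): centre of the collar's top, on the spindle axis, 53 mm up: the carrier's origin comes here when home. The yellow dog lies over it: a bar 40 mm long, 9 wide, 8 high, locked. Its direction is not reported: within 0.6 rad either way of the drive's x axis. The slot drops over it with the carrier's x within about 5 degrees of the bar (either way round); else the hub stands on it, 8 mm high.
- spindle_tip (a point): top of the spindle on its axis, 193 mm above the bench; the last 11 mm taper to a 4 mm flat
- rack: sloped drying rack, fixed: grey board 260 mm long, 150 mm wide, rising at 30 degrees along the rack's +x (away from the robot), with a lip 12 mm high at its lower end and 6 mm high side lips. Origin on the bench under the board's middle, whose top face is 88 mm high there.
- wash_bottle: bystander: white bottle, 64 mm diameter, 170 mm tall; origin under its centre
- jar: bystander: small amber jar, 44 mm diameter, 55 mm tall; origin under its centre
- tip_box: bystander: red tip box 120 x 85 mm, 66 mm tall; origin under its centre
- marker: bystander: red marker lying on the bench, 14 mm thick, 130 mm long along its x; origin under its middle
- beaker: bystander: glass beaker, 68 mm diameter, 85 mm tall; origin under its centre
- tube_stand: bystander: orange tube stand 70 x 120 mm, 56 mm tall; origin under its centre
- mouse: bystander: black computer mouse, round, 60 mm across, 32 mm tall; origin under its centre

How it is judged:
By the outcome, as a careful person would: the job done as asked, in the order asked, and still so for the second after the job is handed in, with the robot touching nothing.
It also fails if it takes over 61 s, if anything falls off the work surface, if the arm or the gripper's body presses on something with over 40 N, if the wrist force passes 120 N, or if a joint passes its speed limit or range.

### The arm

A 6-joint arm with a two-finger parallel gripper is mounted at the origin on the work surface. World frame = base frame: x ahead of the robot, y to its left, z up, the work surface at z = 0. Lengths are in m, angles in rad, forces in N, time in s.
With the tool pointing down it reaches from about 0.375 to 0.975 m from the base axis. Payload 3.8 kg.
Tool frame: the origin (TCP) lies at the very end of the fingers, on their centre line; the grasp point (between the pads) lies 19 mm behind it (bot.grip_point_offset is the distance from the TCP to the grasp point, in m); z points along the fingers, x is the direction in which the jaws open and shut, and the axes are right-handed (so a half turn about z gives the same grasp; the last joint's range is limited). The gripper opens to 85 mm and grips with 20 to 120 N. Pads are 22 mm wide; open, the fingers measure 114 mm over their backs; the gripper's body (76 mm by 85 mm) begins 54 mm behind the grasp point. The pads swing forward as they close: fully open they stand 13 mm farther back than shut.
Start: joints at [-1.265, 0.264, 1.604, -0, 1.274, -0.037], TCP at [0.227, -0.636, 0.231] pointing down, gripper open.
Joint ranges: [-2.63, 2.63], [-0.94, 2.18], [0.31, 2.57], [-1.31, 4.45], [0, 2.66], [-2.55, 2.55]. Speed limits (rad/s): [2.57, 2.57, 3.14, 3.14, 3.14, 3.14].

### API

Orientations are given as a rotation vector (axis times angle).
In Python, from workcell import bot, read_camera gives the robot as it stands.
- The arm moves only by the tool arm_command, never from a script. Its argument "rows" is a list of rows, each an object with "delta_rot": the turn, a rotation vector about the tool's x, y, z in rad, a list of three; "xyz": the shift along the tool's x, y, z in m, a list of three; "gripper": the finger opening in m, from 0 to 0.0854. A call has 1 to 12 rows; each row shifts and turns the commanded pose from where the row before left it, along the tool's axes as they then stand; what a row does not reach is not made up. A row lasts 1/10 s, in which the tool goes at most 50 mm and 8.59 degrees, less where a joint would pass 70% of its speed; a pose out of reach is approached as far as the arm can. A call is refused whole if a number of a shift passes 0.05 or a number of a turn 0.15, either way. A call with a gripper value outside its range is refused whole. The fingers move at their own pace and stop on an object; "force" is the grip in N (left out, the last holds). Time passes only in rows, so rows that do not move let the fingers close. It gives the time, the measured TCP pose, the force and the opening at its end, in the units of the state.
- bot.read_state(): the state, without advancing time (a new reading comes with each control period).
- read_camera(name): name is "scene" or "top" or "wrist"; returns a dict with "pixels" (384x512x3 uint8, red, green, blue), "range_z" (384x512 float32, m along the optical axis (not along the pixel's ray), 0 where there is no reading), "intrinsics" (3x3 intrinsics, pixels), "camera_from_world" (4x4, takes a point from world to camera coordinates). Camera axes: x right, y up, looking along -z (the intrinsics and any distortion apply to the point x, -y, -z); pixel columns grow to the right and rows downward; lengths in m; the calibration is good to about 2 mm. The wrist camera is an equidistant fisheye: a pixel r from the principal point sees the ray r / f radians off the axis. A picture is of the moment at which its call begins.
- bot.finish_job(): hands the job in, once; it reports no verdict.
The state is a dict: "time": time; "q": joint angles; "joint_vel": joint speeds; "joint_torque": joint torques, N m; "tool_pos": TCP position; "tcp_rot": TCP orientation; "wrist_force": force on the tool from outside, world axes, zero at the start; "torque": the same for the moment, N m; "width": opening from 0.0 (shut) to 1.0 (fully open).
Only numpy, scipy, OpenCV 4.12 (cv2) and the standard library are available. Lean on these libraries where they do the work, as an engineer would, in place of code of your own. Each camera call takes 0.05 s, during which the arm holds its last target.

## Working session

There is one attempt and no reset: what is moved stays moved. The work goes in short steps, Python scripts to look and compute and a tool call to move; the robot and the scene stay as the last step left them, time stands still between calls to the robot, and variables do not carry over. Pictures are saved under pics/ and viewed, and the job is handed in when it is done.

Besides the shell and the picture viewer there is one more tool, called in YAML: its name, and indented under it one key for each argument. arm_command: Moves the arm, as the interface text tells. Its arguments: {"type":"object","properties":{"rows":{"type":"array","items":{"type":"object","properties":{"delta_rot":{"type":"array","items":{"type":"number"}},"xyz":{"type":"array","items":{"type":"number"}},"gripper":{"type":"number"}}}},"force":{"type":"number"}},"required":["rows"]}

```bash
ls; mkdir -p pics; cat > h.py <<'E'
import numpy as np, cv2
from workcell import bot, read_camera
from scipy.spatial.transform import Rotation as R
def snap(n,fn):
    c=read_camera(n); cv2.imwrite('pics/'+fn+'.png',c['pixels'][:,:,::-1]); np.savez('pics/'+fn+'.npz',**c); return c
def load(fn): return dict(np.load('pics/'+fn+'.npz'))
def ray(c,u,v,fish=False):
    K=c['intrinsics'];T=c['camera_from_world']
    x=(u-K[0,2])/K[0,0];y=(v-K[1,2])/K[1,1]
    if fish:
        r=np.hypot(x,y);s=np.sin(r)/r if r>1e-9 else 1;d=np.array([x*s,-y*s,-np.cos(r)])
    else: d=np.array([x,-y,-1.])
    Ti=np.linalg.inv(T);o=Ti[:3,3];return o,Ti[:3,:3]@d
def pt(c,u,v,fish=False):
    o,d=ray(c,u,v,fish);z=float(c['range_z'][int(round(v)),int(round(u))])
    if fish:
        dc=c['camera_from_world'][:3,:3]@d; d=d/(-dc[2])
    return o+d*z
def onz(c,u,v,h,fish=False):
    o,d=ray(c,u,v,fish);return o+d*(h-o[2])/d[2]
def proj(c,p,fish=False):
    K=c['intrinsics'];q=c['camera_from_world']@np.append(p,1);x,y,z=q[0],-q[1],-q[2]
    if fish:
        rr=np.hypot(x,y);th=np.arctan2(rr,z);a=th*x/rr;b=th*y/rr
    else:a=x/z;b=y/z
    return K[0,0]*a+K[0,2],K[1,1]*b+K[1,2]
def tri(rs):
    A=np.zeros((3,3));b=np.zeros(3)
    for o,d in rs:
        d=d/np.linalg.norm(d);P=np.eye(3)-np.outer(d,d);A+=P;b+=P@o
    p=np.linalg.solve(A,b);return p,[np.linalg.norm((np.eye(3)-np.outer(d,d)/(d@d))@(p-o)) for o,d in rs]
E
python3 - <<'E'
from h import *
for n in ['scene','top','wrist']:
    c=snap(n,n+'0'); print(n,c['intrinsics'].tolist(),np.linalg.inv(c['camera_from_world']).round(3).tolist())
print(bot.read_state(),[a for a in dir(bot) if a[0]!='_'])
E
```

```text
pics
scene [[371.50970213517525, 0.0, 256.62688218097566], [0.0, 371.50970213517525, 196.3969176192492], [0.0, 0.0, 1.0]] [[-0.56, -0.44, 0.702, 1.276], [0.828, -0.307, 0.468, 0.539], [0.01, 0.844, 0.536, 0.719], [0.0, 0.0, 0.0, 1.0]]
top [[472.8694763162363, 0.0, 251.44092956767838], [0.0, 472.8694763162363, 191.76792607315093], [0.0, 0.0, 1.0]] [[-0.018, 0.991, -0.136, 0.323], [-1.0, -0.019, -0.007, 0.015], [-0.009, 0.136, 0.991, 1.457], [0.0, 0.0, 0.0, 1.0]]
wrist [[297.3186396354542, 0.0, 251.19573597568555], [0.0, 297.3186396354542, 192.43245828126402], [0.0, 0.0, 1.0]] [[0.337, 0.907, 0.253, 0.29], [-0.942, 0.325, 0.09, -0.611], [-0.001, -0.268, 0.963, 0.372], [0.0, 0.0, 0.0, 1.0]]
{'time': 0.15, 'q': array([-1.26490215e+00,  2.64602335e-01,  1.60511163e+00, -1.57840276e-05,
        1.27367510e+00, -3.69107521e-02]), 'joint_vel': array([-6.93198249e-05,  3.48303170e-04, -4.47692007e-03, -6.37983129e-04,
       -3.73538123e-04, -3.05634305e-05]), 'joint_torque': array([-8.44235929e-04, -5.15906096e+01, -3.67960203e+01, -1.90987257e-04,
        8.11277860e-03,  2.10329716e-06]), 'tool_pos': array([ 0.22669836, -0.63517313,  0.23020531]), 'tcp_rot': array([-2.56691222e+00,  1.80936413e+00,  2.25842603e-03]), 'wrist_force': array([-0.80654552,  0.25410358,  0.04725075]), 'torque': array([ 0.02236456, -0.03190735,  0.03502896]), 'width': 0.998925992419504} ['MotionError', 'finish_job', 'grip_point_offset', 'read_state']
```

View pics/scene0.png

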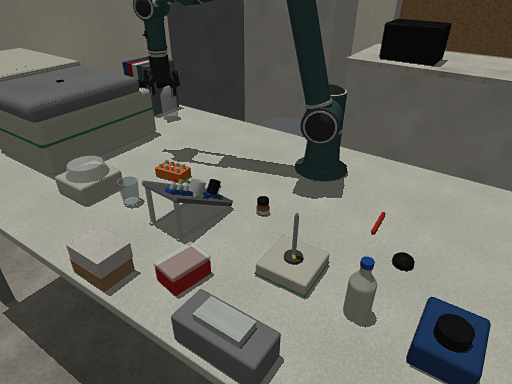

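View pics/top0.png

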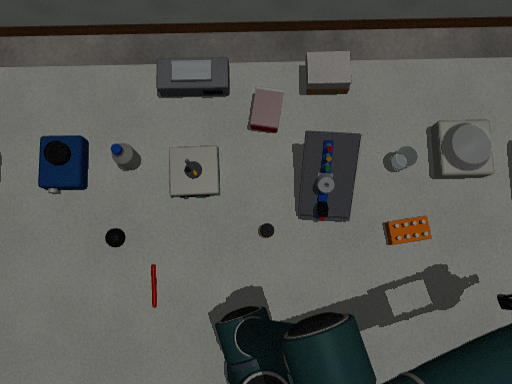

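View pics/wrist0.png

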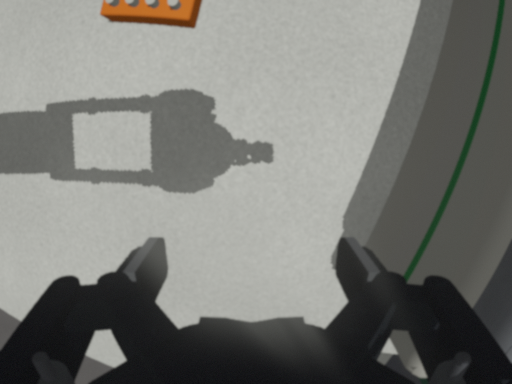

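```bash
python3 - <<'E'
from h import *
c=load('top0')
a=c['pixels'][:,:,::-1]
cv2.imwrite('pics/t_rack.png',cv2.resize(a[120:230,285:375],None,fx=5,fy=5,interpolation=cv2.INTER_CUBIC))
cv2.imwrite('pics/t_drive.png',cv2.resize(a[135:205,155:235],None,fx=7,fy=7,interpolation=cv2.INTER_CUBIC))
s=load('scene0')['pixels'][:,:,::-1]
cv2.imwrite('pics/s_rack.png',cv2.resize(s[160:250,130:250],None,fx=6,fy=6,interpolation=cv2.INTER_CUBIC))
cv2.imwrite('pics/s_drive.png',cv2.resize(s[205:300,245:335],None,fx=6,fy=6,interpolation=cv2.INTER_CUBIC))
E
```

```text
(no output)
```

View pics/t_rack.png

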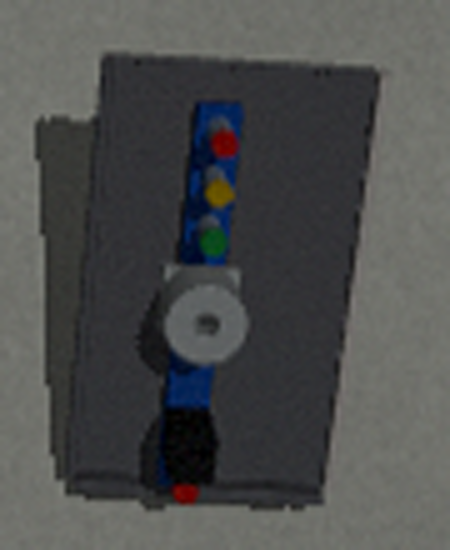

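View pics/t_drive.png

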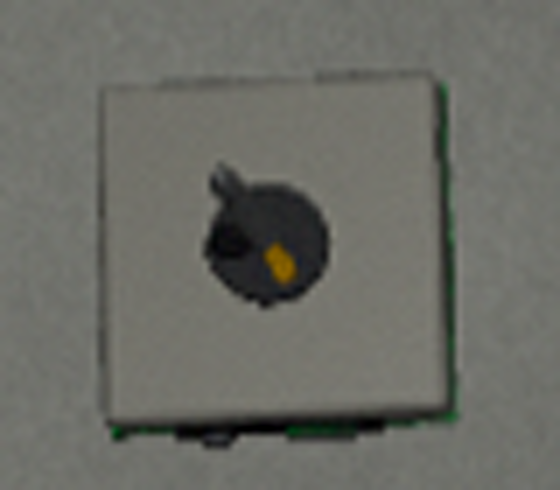

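View pics/s_rack.png

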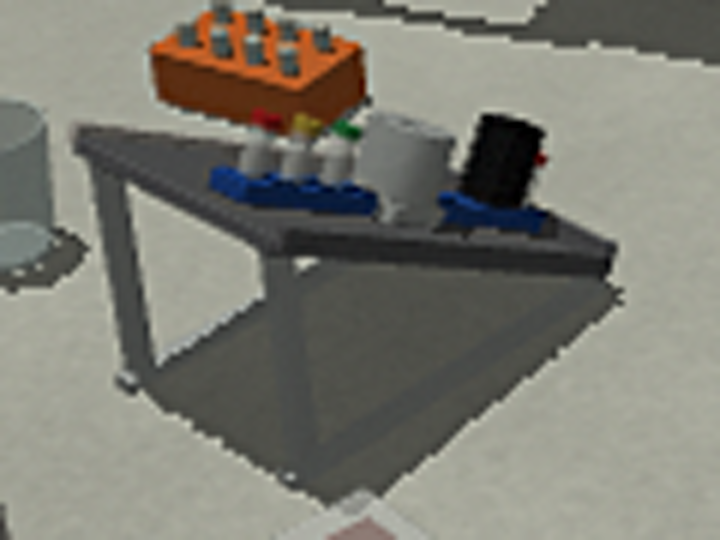

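View pics/s_drive.png

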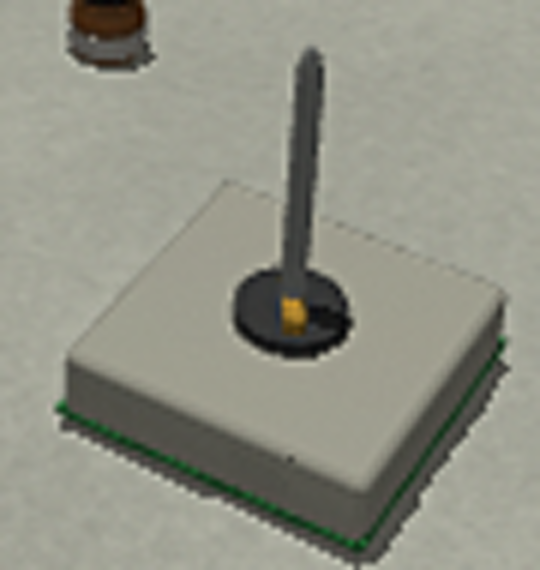

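```bash
python3 - <<'E'
from h import *
t=load('top0');s=load('scene0')
def T(x,y):return 285+x/5,120+y/5
def D(x,y):return 155+x/7,135+y/7
def S(x,y):return 130+x/6,160+y/6
def SD(x,y):return 245+x/6,205+y/6
def two(a,b,n):
    p,e=tri([ray(t,*a),ray(s,*b)]);print(n,p.round(4),np.round(e,4),'depth',pt(t,*a).round(4),pt(s,*b).round(4))
two(T(207,324),S(410,128),'hubtop')
two(T(190,435),S(512,123),'lugtop')
two(T(224,145),S(267,117),'redcap')
two(D(222,172),SD(311,52),'tip')
two(D(104,88),SD(372,487),'housing far-left')
two(D(440,75),SD(68,357),'far-right')
two(D(448,402),SD(228,182),'near right')
# board plane from depth
P=[];
for u in range(300,362):
    for v in range(130,222):
        P.append(pt(t,u,v))
P=np.array(P)
m=(P[:,2]>0.03)&(P[:,2]<0.17)
Q=P[m]
best=None
rng=np.random.default_rng(0)
for i in range(500):
    a,b,c=Q[rng.choice(len(Q),3)];n=np.cross(b-a,c-a)
    if np.linalg.norm(n)<1e-6: continue
    n/=np.linalg.norm(n)
    k=(abs((Q-a)@n)<0.003).sum()
    if best is None or k>best[0]:best=(k,n,a)
k,n,a=best;I=Q[abs((Q-a)@n)<0.003];cen=I.mean(0);n=np.linalg.svd(I-cen)[2][2];n*=np.sign(n[2])
print(len(Q),k,'n',n,np.degrees(np.arccos(n[2])),np.degrees(np.arctan2(n[1],n[0])),cen)
E
```

```text
hubtop [ 0.5223 -0.1902  0.119 ] [0.0005 0.0005] depth [ 0.5238 -0.1918  0.111 ] [ 0.5391 -0.1732  0.1326]
lugtop [ 0.4589 -0.1782  0.0967] [0.0042 0.0042] depth [ 0.4606 -0.1807  0.1037] [ 0.4532 -0.1776  0.0935]
redcap [ 0.6156 -0.1962  0.1676] [0.0004 0.0004] depth [ 0.6156 -0.1963  0.1688] [ 0.6221 -0.1883  0.1732]
tip [0.589  0.2001 0.1875] [0.0012 0.0012] depth [0.589  0.1987 0.1902] [0.5918 0.2028 0.1901]
housing far-left [0.6581 0.2757 0.0382] [0.0034 0.0034] depth [0.6583 0.2717 0.0436] [0.651  0.2764 0.0323]
far-right [0.6618 0.1275 0.0351] [0.0026 0.0026] depth [ 0.672   0.1282 -0.0016] [0.6644 0.1323 0.0392]
near right [0.5167 0.1246 0.0377] [0.002 0.002] depth [0.5202 0.1242 0.0193] [ 0.4698  0.1014 -0.0035]
4619 2422 n [-0.49579216  0.04706736  0.8671648 ] 29.86917578326755 174.576954889567 [ 0.56962997 -0.20934671  0.09628854]
```

arm_command:
  rows:
    - {"xyz": [-0.031,-0.033,-0.003]}
    - {"xyz": [-0.031,-0.033,-0.003]}
    - {"xyz": [-0.031,-0.033,-0.003]}
    - {"xyz": [-0.031,-0.033,-0.003]}
    - {"xyz": [-0.031,-0.033,-0.003]}
    - {"xyz": [-0.031,-0.033,-0.003]}
    - {"xyz": [-0.031,-0.033,-0.003]}
    - {"xyz": [-0.031,-0.033,-0.003],"delta_rot": [0,0,0.103]}
    - {"xyz": [-0.028,-0.036,-0.003],"delta_rot": [0,0,0.103]}
    - {"xyz": [-0.024,-0.038,-0.003],"delta_rot": [0,0,0.103]}
    - {"xyz": [-0.02,-0.04,-0.003],"delta_rot": [0,0,0.103]}
    - {"xyz": [0,0,0]}

```text
invalid input
```

```bash
python3 - <<'E'
from h import *
c=snap('wrist','w1'); s=bot.read_state(); print(s['time'],s['q'].round(3),s['tool_pos'],R.from_rotvec(s['tcp_rot']).as_matrix().round(3).tolist())
cv2.imwrite('pics/w1b.png',cv2.resize(c['pixels'][:,:,::-1],None,fx=1.5,fy=1.5,interpolation=cv2.INTER_CUBIC))
E
```

```text
0.2 [-1.265  0.264  1.605  0.     1.274 -0.037] [ 0.22674133 -0.63527257  0.23041327] [[0.336, -0.942, -0.0], [-0.942, -0.336, 0.001], [-0.001, -0.0, -1.0]]
```

View pics/w1b.png

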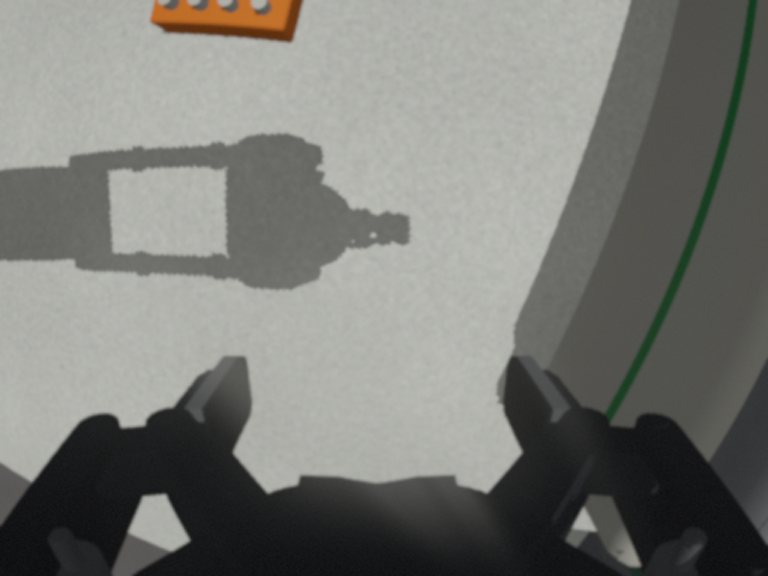

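arm_command:
  rows:
    - {"xyz": [-0.031,-0.033,-0.003],"delta_rot": [0,0,0],"gripper": 0.085}
    - {"xyz": [-0.031,-0.033,-0.003],"delta_rot": [0,0,0],"gripper": 0.085}
    - {"xyz": [-0.031,-0.033,-0.003],"delta_rot": [0,0,0],"gripper": 0.085}
    - {"xyz": [-0.031,-0.033,-0.003],"delta_rot": [0,0,0],"gripper": 0.085}
    - {"xyz": [-0.031,-0.033,-0.003],"delta_rot": [0,0,0],"gripper": 0.085}
    - {"xyz": [-0.031,-0.033,-0.003],"delta_rot": [0,0,0],"gripper": 0.085}
    - {"xyz": [-0.031,-0.033,-0.003],"delta_rot": [0,0,0],"gripper": 0.085}
    - {"xyz": [-0.031,-0.033,-0.003],"delta_rot": [0,0,0.103],"gripper": 0.085}
    - {"xyz": [-0.028,-0.036,-0.003],"delta_rot": [0,0,0.103],"gripper": 0.085}
    - {"xyz": [-0.024,-0.038,-0.003],"delta_rot": [0,0,0.103],"gripper": 0.085}
    - {"xyz": [-0.02,-0.04,-0.003],"delta_rot": [0,0,0.103],"gripper": 0.085}
    - {"xyz": [0,0,0],"delta_rot": [0,0,0],"gripper": 0.085}

```text
time: 1.4
tool_pos: [0.4979, -0.2245, 0.2648]
tcp_rot: [-2.145, 2.292, -0.002]
wrist_force: [-1.1, 0.5, -0.9]
width: 0.991
```

```bash
python3 - <<'E'
from h import *
c=snap('wrist','w1'); s=bot.read_state(); print(s['time'],s['q'].round(3),s['tool_pos'],R.from_rotvec(s['tcp_rot']).as_matrix().round(3).tolist())
cv2.imwrite('pics/w1c.png',cv2.resize(c['pixels'][:,:,::-1],None,fx=1.5,fy=1.5,interpolation=cv2.INTER_CUBIC))
E
```

```text
1.45 [-0.473 -0.002  1.842  0.     1.302  1.162] [ 0.49583065 -0.22581189  0.26429362] [[-0.065, -0.998, 0.0], [-0.998, 0.065, 0.0], [-0.0, -0.0, -1.0]]
```

View pics/w1c.png

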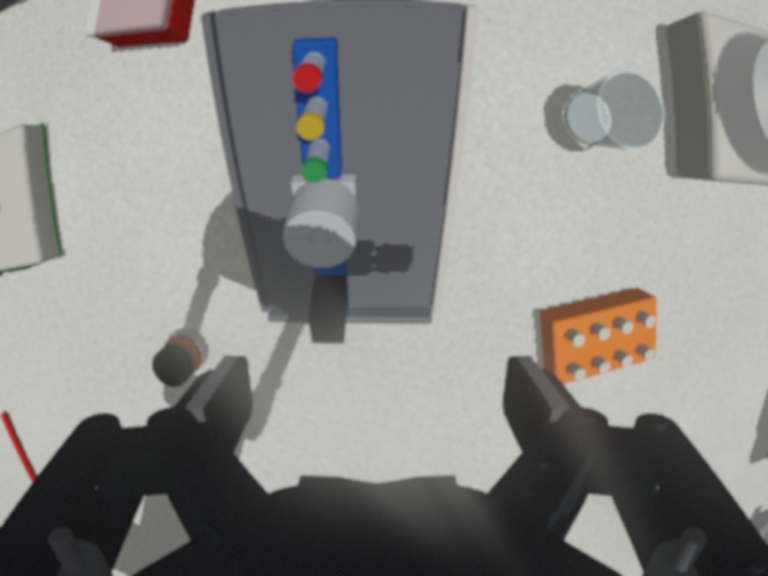

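```bash
python3 - <<'E'
from h import *
c=load('w1')
a=c['pixels'][20:235,130:320,::-1]
a=cv2.convertScaleAbs(a,alpha=1.3,beta=10)
cv2.imwrite('pics/w1d.png',cv2.resize(a,None,fx=2.75,fy=2.75,interpolation=cv2.INTER_CUBIC))
E
```

```text
(no output)
```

View pics/w1d.png

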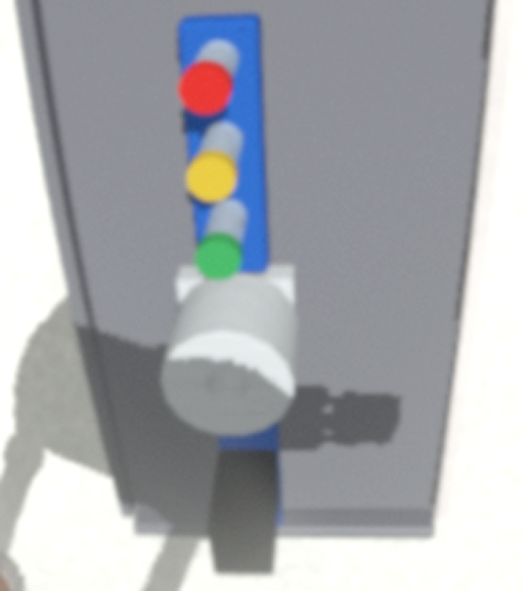

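```bash
cat > fit.py <<'E'
from h import *
from scipy.optimize import least_squares
t=load('top0');s=load('scene0');w=load('w1')
W=lambda x,y:(130+x/2.75,20+y/2.75)
T=lambda x,y:(285+x/5,120+y/5)
S=lambda x,y:(130+x/6,160+y/6)
obs=[(w,1,W(229,384),(0,0,50)),(w,1,W(206,88),(106,0,44)),(w,1,W(211,177),(77,0,44)),(w,1,W(219,256),(48,0,44)),
(w,1,W(180,21),(119,13,12)),(w,1,W(259,15),(119,-13,12)),(w,1,W(215,572),(-95,13,60)),(w,1,W(273,572),(-95,-13,60)),
(t,0,T(207,324),(0,0,50)),(t,0,T(224,145),(106,0,44)),(t,0,T(219,192),(77,0,44)),(t,0,T(213,242),(48,0,44)),
(t,0,T(196,102),(119,13,12)),(t,0,T(243,102),(119,-13,12)),
(s,0,S(408,130),(0,0,50)),(s,0,S(267,117),(106,0,44)),(s,0,S(307,123),(77,0,44)),(s,0,S(347,130),(48,0,44))]
def Rm(p): return R.from_euler('ZYX',[p[3],p[4],p[5]]).as_matrix()
def f(p,full=False):
    M=Rm(p);r=[]
    for c,fi,uv,m in obs:
        q=M@np.array(m)/1000+p[:3];u=proj(c,q,fi);r+=[u[0]-uv[0],u[1]-uv[1]]
    return np.array(r)
if __name__=='__main__':
    for which in ['all','w','t']:
        o0=obs[:]
        if which!='all': obs[:]=[o for o in obs if o[0] is (w if which=='w' else t)]
        r=least_squares(f,[.547,-.19,.076,-.08,-.52,0],loss='soft_l1')
        print(which,r.x[:3].round(4),np.degrees(r.x[3:]).round(2));print(f(r.x).reshape(-1,2).round(1).tolist())
        M=Rm(r.x);print('grip',(M@[-.08,0,.042]+r.x[:3]).round(4),'M',M.round(3).tolist())
        obs[:]=o0
    # depth based board plane in w1
    P=[]
    for u,v in [(u,v) for u in range(190,300,3) for v in range(20,195,3)]:
        P.append(pt(w,u,v,True))
    P=np.array(P);
    cen=np.array([0.5696,-0.2093,0.0963])
    n0=np.array([-.496,.047,.867])
    I=P[abs((P-cen)@n0)<.006];c2=I.mean(0);n=np.linalg.svd(I-c2)[2][2];n*=np.sign(n[2]);print(len(I),c2,n,'offset vs top',((c2-cen)@n0))
    print('O above board w',(r.x[:3]-c2)@n)
E
python3 fit.py
```

```text
all [ 0.5476 -0.1906  0.079 ] [ -4.08 -29.84  -1.05]
[[-0.4, -0.5], [-0.0, -0.2], [0.6, -0.4], [0.1, 0.2], [-0.3, 0.4], [0.5, 1.4], [-0.2, -0.5], [0.6, 0.1], [-0.8, -0.2], [-0.5, -0.8], [-0.6, -0.2], [-0.5, -0.4], [-0.2, -0.1], [-0.4, 0.4], [0.5, -1.0], [-0.4, -0.3], [-0.1, -0.4], [-0.2, -0.6]]
grip [ 0.4576 -0.1834  0.0756] M [[0.865, 0.08, -0.495], [-0.062, 0.997, 0.054], [0.498, -0.016, 0.867]]
w [ 0.5479 -0.1907  0.081 ] [ -4.17 -30.29  -0.91]
[[-0.5, -0.1], [-0.1, -0.3], [0.5, -0.3], [-0.0, 0.5], [-0.7, -0.2], [0.5, 0.8], [-0.2, -0.4], [0.6, 0.2]]
grip [ 0.4579 -0.1835  0.0769] M [[0.861, 0.081, -0.502], [-0.063, 0.997, 0.052], [0.504, -0.014, 0.863]]
t [ 0.5484 -0.19    0.0914] [ -3.11 -33.87  -0.11]
[[-0.0, -0.0], [-0.0, -0.1], [-0.0, 0.3], [0.1, -0.1], [0.0, -0.2], [-0.1, 0.1]]
grip [ 0.4588 -0.185   0.0816] M [[0.829, 0.055, -0.556], [-0.045, 0.998, 0.032], [0.557, -0.002, 0.83]]
1550 [ 0.56873782 -0.23324327  0.09676274] [-0.4973642   0.04330314  0.86646044] offset vs top -0.0002964995185693423
O above board w 0.007284260910073752
```

arm_command:
  rows:
    - {"xyz": [-0.045,0.003,0],"delta_rot": [0,0,0],"gripper": 0.085}
    - {"xyz": [-0.045,0.003,0],"delta_rot": [0,0,0],"gripper": 0.085}
    - {"xyz": [-0.045,0.003,0],"delta_rot": [0,0,0],"gripper": 0.085}
    - {"xyz": [-0.045,0.003,0],"delta_rot": [0,0,0],"gripper": 0.085}
    - {"xyz": [-0.045,0.003,0],"delta_rot": [0,0,0],"gripper": 0.085}
    - {"xyz": [-0.045,0.003,0],"delta_rot": [0,0,0],"gripper": 0.085}
    - {"xyz": [-0.045,0.003,0],"delta_rot": [0,0,0],"gripper": 0.085}
    - {"xyz": [-0.04,0.003,0],"delta_rot": [0,0,0],"gripper": 0.085}
    - {"xyz": [0,0,0],"delta_rot": [0,0,0],"gripper": 0.085}
    - {"xyz": [0,0,0],"delta_rot": [0,0,0],"gripper": 0.085}

```text
time: 2.45
tool_pos: [0.4942, 0.128, 0.2639]
tcp_rot: [2.145, -2.294, 0.0]
wrist_force: [0.4, 0.1, -0.3]
width: 0.993
```

```bash
python3 - <<'E'
from h import *
c=snap('wrist','w2'); s=bot.read_state(); print(s['time'],s['q'].round(3),s['tool_pos'],s['wrist_force'])
cv2.imwrite('pics/w2c.png',cv2.resize(c['pixels'][:,:,::-1],None,fx=1.5,fy=1.5,interpolation=cv2.INTER_CUBIC))
E
```

```text
2.5 [ 2.040e-01 -6.900e-02  1.907e+00 -1.000e-03  1.304e+00  1.844e+00] [0.49440362 0.12728384 0.26397895] [-0.50245609  0.56671742 -0.39349104]
```

View pics/w2c.png

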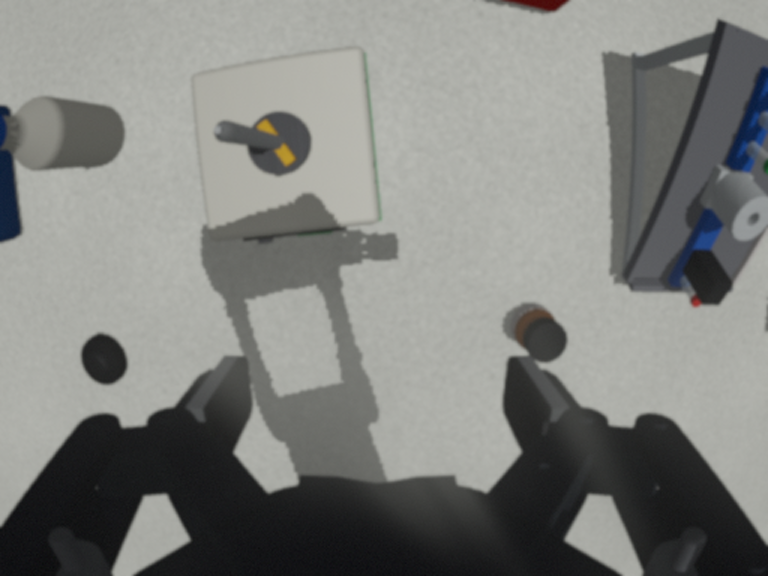

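arm_command:
  rows:
    - {"xyz": [-0.045,0.005,0],"delta_rot": [0,0,0],"gripper": 0.085}
    - {"xyz": [-0.045,0.005,0],"delta_rot": [0,0,0],"gripper": 0.085}
    - {"xyz": [-0.02,0.005,0],"delta_rot": [0,0,0],"gripper": 0.085}
    - {"xyz": [0,0,0],"delta_rot": [0,0,0],"gripper": 0.085}
    - {"xyz": [0,0,0],"delta_rot": [0,0,0],"gripper": 0.085}

```text
time: 3.0
tool_pos: [0.4877, 0.2375, 0.2641]
tcp_rot: [2.142, -2.297, 0.001]
wrist_force: [-0.0, 0.1, 0.2]
width: 0.994
```

```bash
python3 - <<'E'
from h import *
c=snap('wrist','w3'); s=bot.read_state(); print(s['time'],s['q'].round(3),s['tool_pos'],s['wrist_force'])
cv2.imwrite('pics/w3c.png',cv2.resize(c['pixels'][:,:,::-1],None,fx=1.5,fy=1.5,interpolation=cv2.INTER_CUBIC))
E
```

```text
3.05 [ 4.070e-01 -7.000e-03  1.847e+00 -1.000e-03  1.302e+00  2.049e+00] [0.4877018  0.2372712  0.26407775] [-1.04569423 -0.06772337  0.0777944 ]
```

View pics/w3c.png

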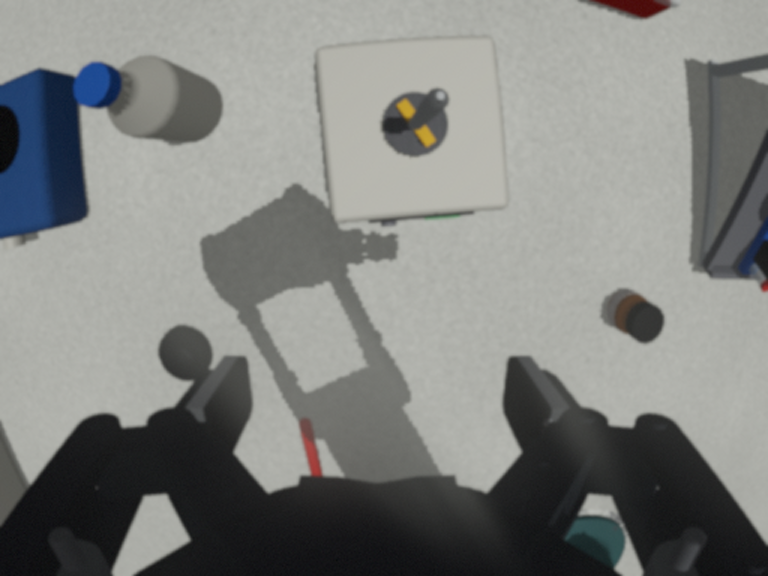

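```bash
python3 - <<'E'
from h import *
def crop(n,x0,y0,x1,y1,f,o):
    a=load(n)['pixels'][y0:y1,x0:x1,::-1]
    cv2.imwrite('pics/%s.png'%o,cv2.resize(cv2.convertScaleAbs(a,alpha=1.2,beta=10),None,fx=f,fy=f,interpolation=cv2.INTER_CUBIC))
crop('w2',130,65,220,125,8,'w2d')
crop('w3',245,50,315,110,8,'w3d')
E
```

```text
(no output)
```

View pics/w2d.png

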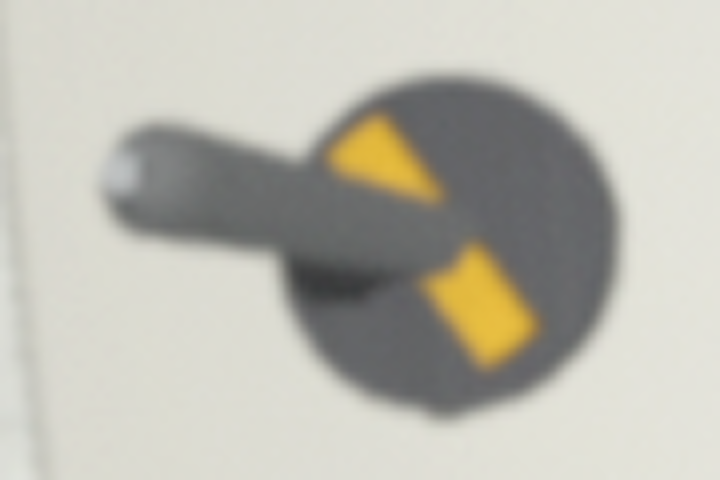

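View pics/w3d.png

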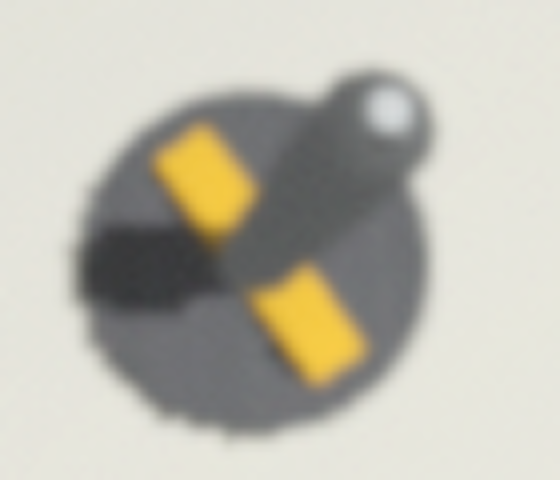

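```bash
python3 - <<'E'
from h import *
a=load('w2');b=load('w3');t=load('top0');s=load('scene0')
A=lambda x,y:(130+x/8,65+y/8)
B=lambda x,y:(245+x/8,50+y/8)
p,e=tri([ray(a,*A(123,174),True),ray(b,*B(389,110),True)]);print('tip',p.round(4),np.round(e,4))
p,e=tri([ray(a,*A(123,174),True),ray(b,*B(389,110),True),ray(t,155+222/7,135+170/7),ray(s,245+311/6,205+48/6)]);print('tip4',p.round(4),np.round(e,4))
for n,c,l in [('w2',a,[A(380,112),A(328,153),A(540,325),A(487,370)]),('w3',b,[B(205,123),B(153,160),B(370,350),B(320,388)])]:
    P=np.array([onz(c,*q,.061,True) for q in l]);print(n,P[:,:2].round(4).tolist(),'mid',P.mean(0).round(4))
    f=(P[0]+P[1])/2;k=(P[2]+P[3])/2;d=f-k;print('az',np.degrees(np.arctan2(d[1],d[0])),'len',np.linalg.norm(d))
    for i,j in((0,2),(1,3)):
        d=P[i]-P[j];print(np.degrees(np.arctan2(d[1],d[0])))
for n,c,q in [('w2',a,A(452,240)),('w3',b,B(253,262))]: print(n,'collar',onz(c,*q,.053,True))
for i,(x,y) in enumerate([(380,112),(328,153),(540,325),(487,370)]):
    X,Y=[(205,123),(153,160),(370,350),(320,388)][i]
    p,e=tri([ray(a,*A(x,y),True),ray(b,*B(X,Y),True)]);print('dogc',p.round(4),np.round(e,4))
# housing edges from w3 (1.5x) corners
H=[onz(b,u/1.5,v/1.5,.045,True) for u,v in [(318,48),(492,38),(507,207),(335,220)]];print(np.round(H,4).tolist(),np.mean(H,0))
E
```

```text
tip [0.5884 0.2008 0.1916] [0.0002 0.0002]
tip4 [0.589  0.2004 0.1898] [0.0011 0.0001 0.0019 0.0008]
w2 [[0.6081, 0.2066], [0.603, 0.2149], [0.5739, 0.1853], [0.5681, 0.1937]] mid [0.5883 0.2001 0.061 ]
az 31.688010307979358 len 0.04055228442197956
31.985325159375414
31.394621098439735
w3 [[0.608, 0.2072], [0.6029, 0.2151], [0.5735, 0.1857], [0.5683, 0.1933]] mid [0.5882 0.2003 0.061 ]
az 32.03038895829725 len 0.04076305969469122
31.96338507689925
32.09699207043658
w2 collar [0.58838541 0.19898155 0.053     ]
w3 collar [0.58791193 0.20103936 0.053     ]
dogc [0.6083 0.2071 0.059 ] [0. 0.]
dogc [0.603  0.215  0.0606] [0. 0.]
dogc [0.5738 0.1855 0.0595] [0.0002 0.0002]
dogc [0.5682 0.1935 0.0621] [0.0001 0.0001]
[[0.6587, 0.2734, 0.045], [0.6613, 0.131, 0.045], [0.5176, 0.1271, 0.045], [0.5152, 0.2701, 0.045]] [0.5881802  0.20036086 0.045     ]
```

```bash
cat > plan.py <<'E'
from h import *
def simrows(p,M,rows,first='shift'):
    p=np.array(p,float);M=np.array(M)
    for x,r in rows:
        if first=='turn': M=M@R.from_rotvec(r).as_matrix()
        p=p+M@np.array(x)
        if first=='shift': M=M@R.from_rotvec(r).as_matrix()
    return p,M
def plan(p0,M0,p1,M1,n,dec=4):
    """straight line, uniform turn; rows relative (shift in axes at start of row, then turn), rounded, with feedback of rounding"""
    rel=R.from_matrix(M0.T@M1).as_rotvec();p=np.array(p0,float);M=M0.copy();rows=[]
    for i in range(1,n+1):
        pt_=p0+(p1-p0)*i/n;Mt=M0@R.from_rotvec(rel*i/n).as_matrix()
        x=np.round(M.T@(pt_-p),dec);r=np.round(R.from_matrix(M.T@Mt).as_rotvec(),3)
        rows.append((x.tolist(),r.tolist()));p=p+M@x;M=M@R.from_rotvec(r).as_matrix()
    return rows,p,M
def tool(az,tilt=0):
    pass
def st():
    s=bot.read_state();return s,s['tool_pos'],R.from_rotvec(s['tcp_rot']).as_matrix()
E
python3 - <<'E'
from plan import *
rows=[([-.031,-.033,-.003],[0,0,0])]*7+[([-.031,-.033,-.003],[0,0,.103]),([-.028,-.036,-.003],[0,0,.103]),([-.024,-.038,-.003],[0,0,.103]),([-.02,-.04,-.003],[0,0,.103])]
M0=np.array([[0.336,-0.942,0],[-0.942,-0.336,0],[0,0,-1.0]])
for f in('shift','turn'):print(f,simrows([.227,-.636,.231],M0,rows,f)[0])
s,p,M=st();print(p,M.round(4).tolist())
n=np.array([-.495,.052,.867]);n/=np.linalg.norm(n)
y=np.array([.08,.997,-.015]);y-=n*(y@n);y/=np.linalg.norm(y);x=np.cross(y,n)
O=np.array([.547,-.1906,.081]);M1=np.column_stack([-y,-x,-n])
g=O-.08*x+.023*n;pre=g+.07*n;print('g',g,'pre',pre)
mid=np.array([.47,-.08,.25])
np.savez('g.npz',g=g,M1=M1,pre=pre)
r1,p1,Mm=plan(p,M,mid,M,7)
r2,p2,M2=plan(p1,Mm,pre,M1,7)
for r in r1+r2:print(r)
print(p2,pre)
E
```

```text
shift [ 0.49438165 -0.22763974  0.264     ]
turn [ 0.50672043 -0.24092418  0.264     ]
[0.4877018  0.2372712  0.26407775] [[-0.0707, -0.9975, -0.0003], [-0.9975, 0.0707, -0.0011], [0.0011, 0.0002, -1.0]]
g [ 0.46639913 -0.18444898  0.06113382] pre [ 0.43173904 -0.18080792  0.12184149]
([0.0454, -0.0007, 0.0021], [0.0, 0.0, 0.0])
([0.0454, -0.0007, 0.002], [0.0, 0.0, 0.0])
([0.0454, -0.0006, 0.0021], [0.0, 0.0, 0.0])
([0.0454, -0.0007, 0.002], [0.0, 0.0, 0.0])
([0.0453, -0.0007, 0.0021], [0.0, 0.0, 0.0])
([0.0454, -0.0007, 0.0021], [0.0, 0.0, 0.0])
([0.0454, -0.0007, 0.002], [0.0, 0.0, 0.0])
([0.0147, 0.0044, 0.0183], [0.074, 0.002, 0.001])
([0.0147, 0.0058, 0.018], [0.075, 0.002, 0.0])
([0.0147, 0.0071, 0.0175], [0.074, 0.003, 0.001])
([0.0146, 0.0084, 0.017], [0.075, 0.002, 0.001])
([0.0146, 0.0095, 0.0164], [0.074, 0.002, 0.001])
([0.0146, 0.0108, 0.0156], [0.075, 0.002, 0.001])
([0.0146, 0.0119, 0.0148], [0.074, 0.002, 0.0])
[ 0.431723   -0.18085365  0.1218857 ] [ 0.43173904 -0.18080792  0.12184149]
```

Shift-then-turn matches. Go to the pre-grasp.

arm_command:
  rows:
    - {"xyz": [0.0454,-0.0007,0.002],"delta_rot": [0,0,0],"gripper": 0.085}
    - {"xyz": [0.0454,-0.0007,0.002],"delta_rot": [0,0,0],"gripper": 0.085}
    - {"xyz": [0.0454,-0.0007,0.002],"delta_rot": [0,0,0],"gripper": 0.085}
    - {"xyz": [0.0454,-0.0007,0.002],"delta_rot": [0,0,0],"gripper": 0.085}
    - {"xyz": [0.0454,-0.0007,0.002],"delta_rot": [0,0,0],"gripper": 0.085}
    - {"xyz": [0.0454,-0.0007,0.002],"delta_rot": [0,0,0],"gripper": 0.085}
    - {"xyz": [0.0454,-0.0007,0.002],"delta_rot": [0,0,0],"gripper": 0.085}

```text
time: 3.75
tool_pos: [0.4691, -0.0817, 0.2505]
tcp_rot: [2.14, -2.3, 0.002]
wrist_force: [1.3, -0.3, 0.2]
width: 0.995
```

arm_command:
  rows:
    - {"xyz": [0.0147,0.0044,0.0183],"delta_rot": [0.074,0.002,0.001],"gripper": 0.085}
    - {"xyz": [0.0147,0.0058,0.018],"delta_rot": [0.075,0.002,0],"gripper": 0.085}
    - {"xyz": [0.0147,0.0071,0.0175],"delta_rot": [0.074,0.003,0.001],"gripper": 0.085}
    - {"xyz": [0.0146,0.0084,0.017],"delta_rot": [0.075,0.002,0.001],"gripper": 0.085}
    - {"xyz": [0.0146,0.0095,0.0164],"delta_rot": [0.074,0.002,0.001],"gripper": 0.085}
    - {"xyz": [0.0146,0.0108,0.0156],"delta_rot": [0.075,0.002,0.001],"gripper": 0.085}
    - {"xyz": [0.0146,0.0119,0.0148],"delta_rot": [0.074,0.002,0],"gripper": 0.085}
    - {"xyz": [0,0,0],"delta_rot": [0,0,0],"gripper": 0.085}
    - {"xyz": [0,0,0],"delta_rot": [0,0,0],"gripper": 0.085}

```text
time: 4.65
tool_pos: [0.4309, -0.1798, 0.122]
tcp_rot: [-1.865, 2.018, -0.547]
wrist_force: [0.8, 0.6, 0.0]
width: 0.993
```

```bash
python3 - <<'E'
from plan import *
c=snap('wrist','w4'); s,p,M=st(); print(s['time'],s['q'].round(3),p,s['wrist_force'])
g=np.load('g.npz');print('err pos',g['pre']-p,'rot',R.from_matrix(M.T@g['M1']).as_rotvec())
cv2.imwrite('pics/w4c.png',cv2.resize(c['pixels'][:,:,::-1],None,fx=1.5,fy=1.5,interpolation=cv2.INTER_CUBIC))
E
```

```text
4.7 [-0.638 -0.334  2.482  0.474  0.587  0.666] [ 0.43253584 -0.17998798  0.1234874 ] [ 0.6330491  -0.24154753  0.80997714]
err pos [-0.00079679 -0.00081994 -0.00164591] rot [ 0.00063344  0.00037767 -0.0009442 ]
```

View pics/w4c.png

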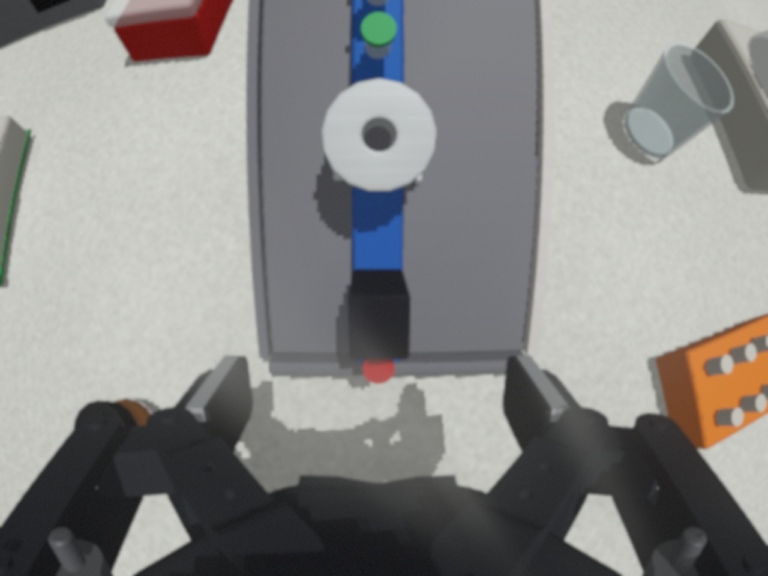

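```bash
python3 - <<'E'
from plan import *
from scipy.optimize import least_squares
c=load('w4');cc=load('w1');import fit
W=lambda x,y:(x/1.5,y/1.5)
obs=[(c,1,W(379,134),(0,0,50)),(c,1,W(322,135),(0,24,50)),(c,1,W(436,135),(0,-24,50)),(c,1,W(379,79),(24,0,50)),(c,1,W(379,191),(-24,0,50)),(c,1,W(379,29),(48,0,44)),(c,1,W(349,358),(-95,13,60)),(c,1,W(410,358),(-95,-13,60)),(c,1,W(352,270),(-65,13,12)),(c,1,W(404,270),(-65,-13,12))]
fit.obs[:]=obs+[o for o in fit.obs if o[0] is fit.w]
def f(p): return fit.f(p)
r=least_squares(f,[.547,-.19,.08,-.07,-.52,0],loss='soft_l1')
print(r.x[:3].round(4),np.degrees(r.x[3:]).round(2));print(f(r.x).reshape(-1,2).round(1).tolist())
fit.obs[:]=obs
r2=least_squares(f,r.x,loss='soft_l1');print('w4 only',r2.x[:3].round(4),np.degrees(r2.x[3:]).round(2));print(f(r2.x).reshape(-1,2).round(1).tolist())
s,p,M=st()
for x in(r.x,r2.x):
    Mc=fit.Rm(x);O=x[:3];g=O+Mc@[-.08,0,.023];M1=np.column_stack([-Mc[:,1],-Mc[:,0],-Mc[:,2]])
    print('g',g,'tool delta',(M.T@(g-p)).round(4),'rot',R.from_matrix(M.T@M1).as_rotvec().round(3))
E
```

```text
[ 0.5478 -0.1898  0.0804] [ -4.33 -29.64  -0.42]
[[0.4, 0.4], [-0.3, 0.2], [0.9, 0.5], [0.4, -0.3], [0.3, 0.6], [0.3, 0.2], [0.2, 1.1], [-0.6, 1.0], [0.8, -1.6], [-0.4, -1.6], [-1.0, -0.6], [-0.3, -1.1], [0.2, -1.0], [-0.4, -0.2], [-0.9, -0.4], [0.0, 0.6], [-0.9, -0.1], [-0.0, 0.4]]
w4 only [ 0.5478 -0.1895  0.0779] [ -4.23 -27.52  -0.32]
[[0.1, -0.1], [-0.2, -0.3], [0.2, -0.1], [0.0, -0.1], [0.1, -0.3], [-0.1, 1.6], [0.2, 0.6], [-0.3, 0.4], [0.6, -0.4], [-0.6, -0.5]]
g [ 0.4671858  -0.18350985  0.06082218] tool delta [-0.0001  0.0009  0.0717] rot [-0.003 -0.007  0.003]
g [ 0.46642237 -0.18337328  0.06129157] tool delta [-0.0002  0.0014  0.0709] rot [-0.04  -0.009  0.001]
```

arm_command:
  rows:
    - {"xyz": [0,0.0008,0.02],"delta_rot": [0,0,0],"gripper": 0.085}
    - {"xyz": [0,0,0.02],"delta_rot": [0,0,0],"gripper": 0.085}
    - {"xyz": [0,0,0.015],"delta_rot": [0,0,0],"gripper": 0.085}
    - {"xyz": [0,0,0.01],"delta_rot": [0,0,0],"gripper": 0.085}
    - {"xyz": [0,0,0.006],"delta_rot": [0,0,0],"gripper": 0.085}
    - {"xyz": [0,0,0],"delta_rot": [0,0,0],"gripper": 0.085}
    - {"xyz": [0,0,0],"delta_rot": [0,0,0],"gripper": 0.085}

```text
time: 5.4
tool_pos: [0.4673, -0.1821, 0.0609]
tcp_rot: [-1.869, 2.011, -0.549]
wrist_force: [0.0, -0.7, 0.7]
width: 0.997
```

```bash
python3 - <<'E'
from plan import *
c=snap('wrist','w5'); s,p,M=st(); print(s['time'],s['q'].round(3),p,s['wrist_force'],s['torque'])
cv2.imwrite('pics/w5c.png',cv2.resize(c['pixels'][:,:,::-1],None,fx=1.5,fy=1.5,interpolation=cv2.INTER_CUBIC))
E
```

```text
5.45 [-0.583 -0.131  2.476  0.638  0.399  0.518] [ 0.46722794 -0.18226531  0.06101713] [-0.3265302  -0.07733198  0.41224199] [0.02203051 0.29774168 0.0198248 ]
```

View pics/w5c.png

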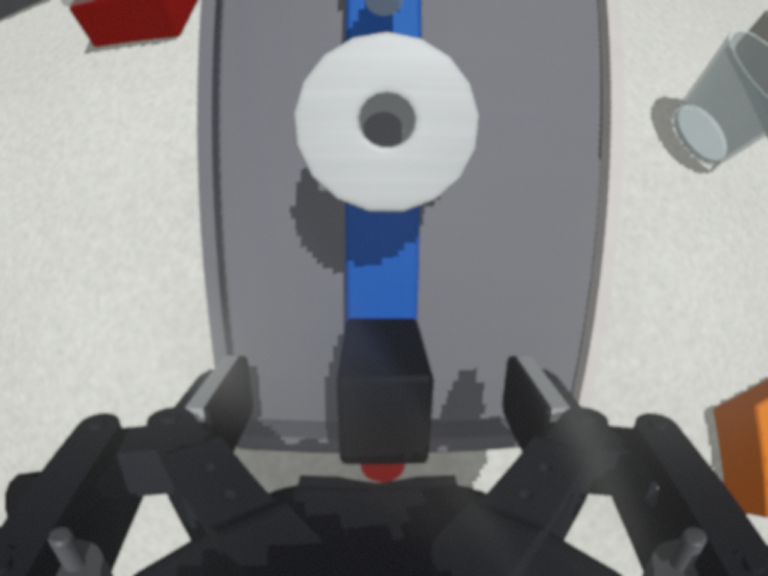

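arm_command:
  rows:
    - {"xyz": [0.0023,0,0],"delta_rot": [0,0,0],"gripper": 0.06}
    - {"xyz": [0,0,0],"delta_rot": [0,0,0],"gripper": 0.04}
    - {"xyz": [0,0,0],"delta_rot": [0,0,0],"gripper": 0.03}
    - {"xyz": [0,0,0],"delta_rot": [0,0,0],"gripper": 0.02}
    - {"xyz": [0,0,0],"delta_rot": [0,0,0],"gripper": 0.02}
    - {"xyz": [0,0,0],"delta_rot": [0,0,0],"gripper": 0.02}
  force: 60

```text
time: 6.05
tool_pos: [0.4664, -0.1844, 0.0606]
tcp_rot: [-1.868, 2.012, -0.548]
wrist_force: [-6.1, 1.0, 6.4]
width: 0.294
```

```bash
python3 - <<'E'
from plan import *
s,p,M=st(); print(s['time'],s['width']*.0854,p,s['wrist_force'],s['torque'])
E
```

```text
6.05 0.025139486940323152 [ 0.46644023 -0.18435794  0.06059906] [-6.05056681  1.00867556  6.43489982] [0.14752901 0.37407104 0.08829718]
```

arm_command:
  rows:
    - {"xyz": [0,0,0],"delta_rot": [0,0,0],"gripper": 0.015}
    - {"xyz": [0,0,0],"delta_rot": [0,0,0],"gripper": 0.015}
    - {"xyz": [0,0,-0.004],"delta_rot": [0,0,0],"gripper": 0.015}
    - {"xyz": [0,0,-0.008],"delta_rot": [0,0,0],"gripper": 0.015}
    - {"xyz": [0,0,-0.012],"delta_rot": [0,0,0],"gripper": 0.015}
    - {"xyz": [0,0,-0.012],"delta_rot": [0,0,0],"gripper": 0.015}
    - {"xyz": [0,0,-0.008],"delta_rot": [0,0,0],"gripper": 0.015}
    - {"xyz": [0,0,-0.004],"delta_rot": [0,0,0],"gripper": 0.015}
    - {"xyz": [0,0,0],"delta_rot": [0,0,0],"gripper": 0.015}
    - {"xyz": [0,0,0],"delta_rot": [0,0,0],"gripper": 0.015}
  force: 110

```text
time: 7.05
tool_pos: [0.4426, -0.1819, 0.1017]
tcp_rot: [-1.868, 2.012, -0.548]
wrist_force: [0.5, -0.1, -2.3]
width: 0.293
```

```bash
python3 - <<'E'
from plan import *
c=snap('wrist','w6'); s,p,M=st(); print(s['time'],s['q'].round(3),p,M.round(4).tolist(),s['wrist_force'],s['torque'],s['width']*.0854)
cv2.imwrite('pics/w6c.png',cv2.resize(c['pixels'][:,:,::-1],None,fx=1.5,fy=1.5,interpolation=cv2.INTER_CUBIC))
c=snap('scene','s6'); cv2.imwrite('pics/s6c.png',cv2.resize(c['pixels'][120:260,100:280,::-1],None,fx=4,fy=4,interpolation=cv2.INTER_CUBIC))
E
```

```text
7.1 [-0.625 -0.267  2.484  0.521  0.524  0.618] [ 0.44257677 -0.18181946  0.10146815] [[-0.0773, -0.8661, 0.4938], [-0.9969, 0.061, -0.0492], [0.0125, -0.4961, -0.8682]] [-0.84446112  0.83577458 -2.52663589] [0.02421501 0.55385255 0.01150163] 0.024554339226243355
```

View pics/w6c.png

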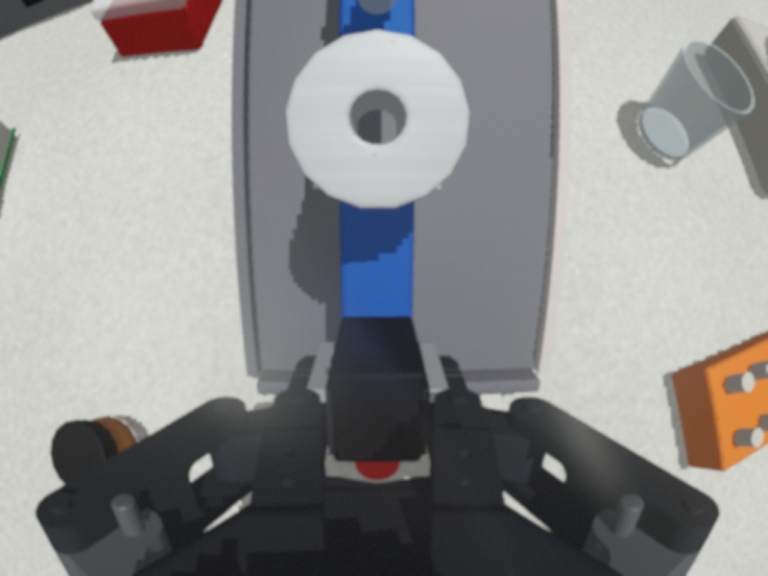

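View pics/s6c.png

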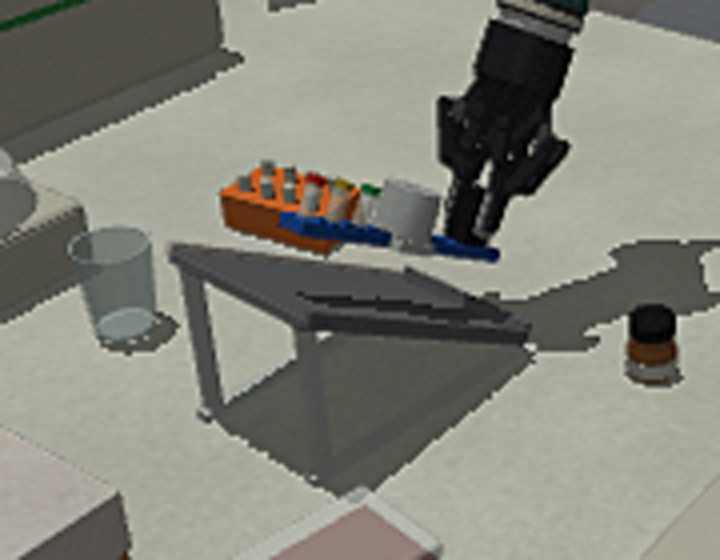

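```bash
cat > hub.py <<'E'
from plan import *
from scipy.optimize import least_squares
def hubplane(fn,cu,cv,r,p,M,verbose=True):
    c=load(fn);P=[]
    for u in range(int(cu-r),int(cu+r)+1):
        for v in range(int(cv-r),int(cv+r)+1):
            d=np.hypot(u-cu,v-cv)
            if v>=0 and .35*r<d<.9*r and c['range_z'][v,u]>0: P.append(pt(c,u,v,True))
    P=np.array(P);cen=P.mean(0);k=np.ones(len(P),bool)
    for _ in range(4):
        cen=P[k].mean(0);n=np.linalg.svd(P[k]-cen)[2][2];e=(P-cen)@n;sd=e[k].std();k=abs(e)<2.5*sd
    n*=-np.sign(n@M[:,2])  # opposite to tool z
    print('pts',k.sum(),'sd',sd,'n world',n.round(4),'tilt from vertical deg',np.degrees(np.arccos(n[2])).round(2),'in tool',(M.T@n).round(4),'cen tool',(M.T@(cen-p)).round(4))
    # axis centre: intersect ray through hub centre with plane
    o,d=ray(c,cu,cv,True);q=o+d*((cen-o)@n)/(d@n);print('hubtop centre world',q.round(4),'tool',(M.T@(q-p)).round(4))
    return n,q
E
python3 - <<'E'
from hub import *
s,p,M=st()
hubplane('w6',377.5/1.5,118.5/1.5,60,p,M)
c=load('w6')
# bar between hub and lug
P=np.array([pt(c,u,v,True) for u in range(232,272,2) for v in range(150,205,2)])
m=np.array([True]*len(P));cen=P.mean(0);n=np.linalg.svd(P-cen)[2][2];print('bar',(M.T@n).round(4),'cen',(M.T@(cen-p)).round(4),((P-cen)@n).std())
E
```

```text
pts 7577 sd 0.0006133880233615608 n world [-0.4966  0.0447  0.8668] tilt from vertical deg 29.91 in tool [ 0.0045  0.003  -1.    ] cen tool [-0.0007 -0.0805 -0.0288]
hubtop centre world [ 0.498  -0.1845  0.1662] tool [-0.0007 -0.0803 -0.0288]
bar [-1.0e+00 -4.0e-04  2.2e-03] cen [-0.0009 -0.0338  0.0086] 0.006035928702248755
```

```bash
cat > tgt.py <<'E'
from plan import *
def tool_level(az):  # x_c azimuth rad, level
    x=np.array([np.cos(az),np.sin(az),0]);y=np.array([-x[1],x[0],0]);z=np.array([0,0,1.])
    return np.column_stack([-y,-x,-z])
SEAT=np.array([.5883,.2003])
def tcp_for(az,zu,OT,seat=SEAT):
    M=tool_level(az);return np.array([*seat,zu])-M@np.array(OT),M
E
python3 - <<'E'
from tgt import *
s,p,M=st();OT=[-.0008,-.0804,.0212]
Ml=tool_level(np.radians(-4));
r1,p1,M1=plan(p,M,np.array([.445,-.175,.25]),Ml,9)
pt1,Mt=tcp_for(np.radians(31.9),.222,OT)
r2,p2,M2=plan(p1,M1,pt1,Mt,12)
for r in r1+r2:print(r)
print(p2,pt1)
E
```

```text
([-0.0006, -0.0084, -0.0142], [-0.058, -0.002, -0.0])
([-0.0006, -0.0075, -0.0147], [-0.057, -0.001, -0.001])
([-0.0006, -0.0067, -0.0152], [-0.058, -0.002, -0.0])
([-0.0006, -0.0058, -0.0154], [-0.058, -0.001, -0.001])
([-0.0007, -0.0049, -0.0158], [-0.057, -0.002, -0.0])
([-0.0006, -0.004, -0.016], [-0.058, -0.001, -0.001])
([-0.0007, -0.003, -0.0163], [-0.058, -0.002, -0.0])
([-0.0008, -0.0021, -0.0164], [-0.057, -0.001, -0.001])
([-0.0007, -0.0012, -0.0164], [-0.058, -0.002, -0.0])
([-0.028, -0.0043, 0.0006], [0.0, 0.0, -0.052])
([-0.0278, -0.0058, 0.0005], [0.0, 0.0, -0.052])
([-0.0275, -0.0073, 0.0006], [0.0, 0.0, -0.053])
([-0.027, -0.0086, 0.0006], [0.0, 0.0, -0.052])
([-0.0265, -0.0101, 0.0005], [0.0, 0.0, -0.052])
([-0.026, -0.0114, 0.0006], [0.0, 0.0, -0.052])
([-0.0254, -0.0128, 0.0005], [0.0, 0.0, -0.053])
([-0.0246, -0.0141, 0.0006], [0.0, 0.0, -0.052])
([-0.0239, -0.0153, 0.0006], [0.0, 0.0, -0.052])
([-0.023, -0.0166, 0.0005], [0.0, 0.0, -0.052])
([-0.0222, -0.0177, 0.0006], [0.0, 0.0, -0.053])
([-0.0212, -0.0189, 0.0006], [0.0, 0.0, -0.052])
[0.52041515 0.15714548 0.24316966] [0.52046543 0.15713438 0.2432    ]
```

arm_command:
  rows:
    - {"xyz": [-0.0006,-0.0084,-0.0142],"delta_rot": [-0.058,-0.002,0],"gripper": 0.015}
    - {"xyz": [-0.0006,-0.0075,-0.0147],"delta_rot": [-0.057,-0.001,-0.001],"gripper": 0.015}
    - {"xyz": [-0.0006,-0.0067,-0.0152],"delta_rot": [-0.058,-0.002,0],"gripper": 0.015}
    - {"xyz": [-0.0006,-0.0058,-0.0154],"delta_rot": [-0.058,-0.001,-0.001],"gripper": 0.015}
    - {"xyz": [-0.0007,-0.0049,-0.0158],"delta_rot": [-0.057,-0.002,0],"gripper": 0.015}
    - {"xyz": [-0.0006,-0.004,-0.016],"delta_rot": [-0.058,-0.001,-0.001],"gripper": 0.015}
    - {"xyz": [-0.0007,-0.003,-0.0163],"delta_rot": [-0.058,-0.002,0],"gripper": 0.015}
    - {"xyz": [-0.0008,-0.0021,-0.0164],"delta_rot": [-0.057,-0.001,-0.001],"gripper": 0.015}
    - {"xyz": [-0.0007,-0.0012,-0.0164],"delta_rot": [-0.058,-0.002,0],"gripper": 0.015}

```text
time: 8.05
tool_pos: [0.4454, -0.1749, 0.2507]
tcp_rot: [2.142, -2.297, -0.002]
wrist_force: [1.1, -0.5, -2.2]
width: 0.292
```

arm_command:
  rows:
    - {"xyz": [-0.028,-0.0043,0.0006],"delta_rot": [0,0,-0.052],"gripper": 0.015}
    - {"xyz": [-0.0278,-0.0058,0.0005],"delta_rot": [0,0,-0.052],"gripper": 0.015}
    - {"xyz": [-0.0275,-0.0073,0.0006],"delta_rot": [0,0,-0.053],"gripper": 0.015}
    - {"xyz": [-0.027,-0.0086,0.0006],"delta_rot": [0,0,-0.052],"gripper": 0.015}
    - {"xyz": [-0.0265,-0.0101,0.0005],"delta_rot": [0,0,-0.052],"gripper": 0.015}
    - {"xyz": [-0.026,-0.0114,0.0006],"delta_rot": [0,0,-0.052],"gripper": 0.015}
    - {"xyz": [-0.0254,-0.0128,0.0005],"delta_rot": [0,0,-0.053],"gripper": 0.015}
    - {"xyz": [-0.0246,-0.0141,0.0006],"delta_rot": [0,0,-0.052],"gripper": 0.015}
    - {"xyz": [-0.0239,-0.0153,0.0006],"delta_rot": [0,0,-0.052],"gripper": 0.015}
    - {"xyz": [-0.023,-0.0166,0.0005],"delta_rot": [0,0,-0.052],"gripper": 0.015}
    - {"xyz": [-0.0222,-0.0177,0.0006],"delta_rot": [0,0,-0.053],"gripper": 0.015}
    - {"xyz": [-0.0212,-0.0189,0.0006],"delta_rot": [0,0,-0.052],"gripper": 0.015}

```text
time: 9.25
tool_pos: [0.5207, 0.1585, 0.2427]
tcp_rot: [2.748, -1.522, -0.0]
wrist_force: [0.3, -0.7, -1.8]
width: 0.293
```

arm_command:
  rows:
    - {"xyz": [0,0,0],"delta_rot": [0,0,0],"gripper": 0.015}
    - {"xyz": [0,0,0],"delta_rot": [0,0,0],"gripper": 0.015}
    - {"xyz": [0,0,0],"delta_rot": [0,0,0],"gripper": 0.015}

```text
time: 9.55
tool_pos: [0.5203, 0.1565, 0.243]
tcp_rot: [2.745, -1.525, 0.0]
wrist_force: [-0.2, -0.9, -2.2]
width: 0.292
```

```bash
python3 - <<'E'
from tgt import *
c=snap('wrist','w7'); s,p,M=st(); print(s['time'],s['q'].round(3),p,M.round(4).tolist(),s['wrist_force'],s['torque'],s['width']*.0854)
pt1,Mt=tcp_for(np.radians(31.9),.222,[-.0008,-.0804,.0212]);print('poserr',pt1-p,R.from_matrix(M.T@Mt).as_rotvec())
cv2.imwrite('pics/w7c.png',cv2.resize(c['pixels'][:,:,::-1],None,fx=1.5,fy=1.5,interpolation=cv2.INTER_CUBIC))
c=snap('scene','s7'); cv2.imwrite('pics/s7c.png',cv2.resize(c['pixels'][150:300,200:360,::-1],None,fx=4,fy=4,interpolation=cv2.INTER_CUBIC))
E
```

```text
9.6 [ 2.470e-01  7.000e-03  1.871e+00 -1.000e-03  1.263e+00  1.262e+00] [0.5203823  0.15630874 0.24317297] [[0.5277, -0.8494, 0.0], [-0.8494, -0.5277, -0.001], [0.0009, 0.0005, -1.0]] [ 0.87285305 -0.42904072 -1.50858926] [-0.08408503  0.14197879  0.01602573] 0.025251690919435126
poserr [8.31224928e-05 8.25644119e-04 2.70349468e-05] [ 0.00051779 -0.00087169 -0.00083551]
```

View pics/w7c.png

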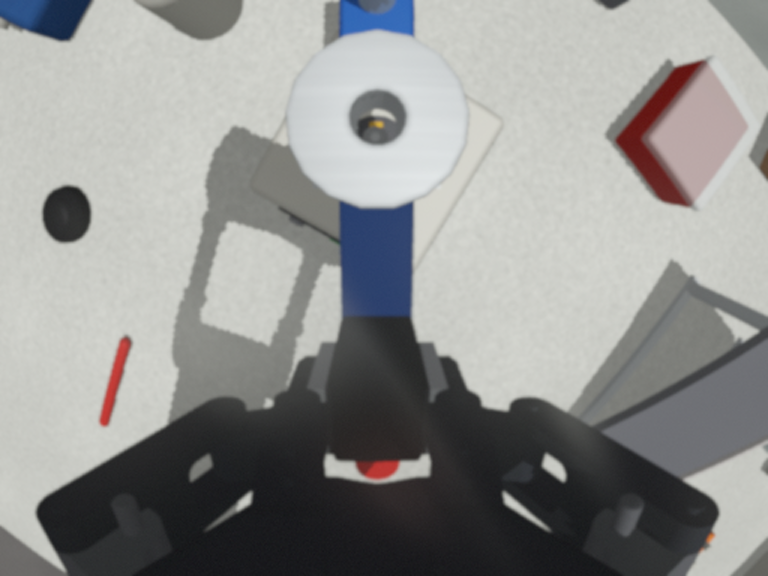

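View pics/s7c.png

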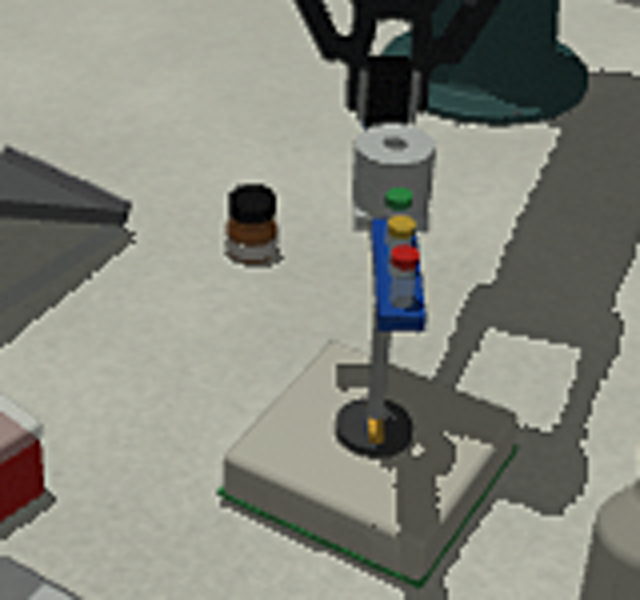

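```bash
python3 - <<'E'
from hub import *
s,p,M=st()
n,q=hubplane('w7',377.5/1.5,118.5/1.5,60,p,M)
O=q-.05*n;print('origin',O.round(4),'seat diff',[.5883,.2003]-O[:2])
c=load('w7')
a=c['pixels'][55:103,228:276,::-1]
cv2.imwrite('pics/w7d.png',cv2.resize(cv2.convertScaleAbs(a,alpha=1.5,beta=10),None,fx=12,fy=12,interpolation=cv2.INTER_CUBIC))
print('proj tip',proj(c,[.5885,.2005,.193],True),'bore top',proj(c,q,True),'bore bottom',proj(c,O,True))
E
```

```text
pts 7594 sd 0.0006252564537111711 n world [ 5.0e-04 -3.9e-03  1.0e+00] tilt from vertical deg 0.22 in tool [ 0.0045  0.0018 -1.    ] cen tool [-0.0012 -0.0811 -0.0277]
hubtop centre world [0.5886 0.1999 0.2711] tool [-0.0012 -0.0809 -0.0277]
origin [0.5885 0.2001 0.2211] seat diff [-0.00024558  0.00018958]
proj tip (np.float64(250.37346165410437), np.float64(91.70378531915014)) bore top (np.float64(251.66666666666666), np.float64(79.00000000000011)) bore bottom (np.float64(250.99760518521794), np.float64(88.65595999843191))
```

View pics/w7d.png

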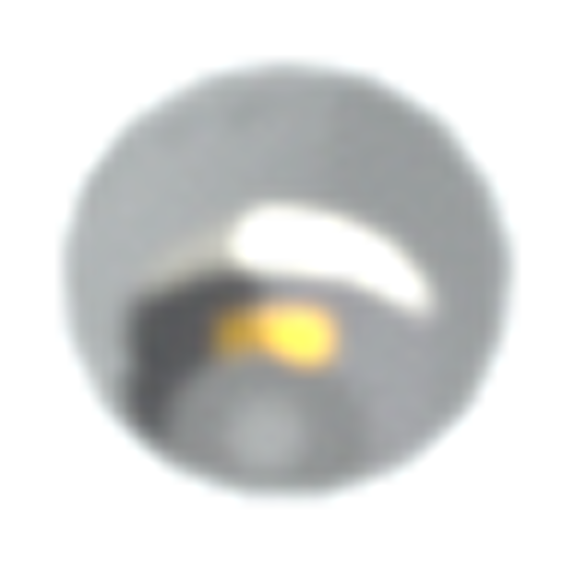

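```bash
python3 - <<'E'
from hub import *
s,p,M=st();c=load('w7')
for uv in [(252.1,78.1),(251.8,78.6)]:
    n,q=hubplane('w7',*uv,60,p,M)
    O=q-.05*n
    for tz in(.190,.193):
        t=onz(c,250.5,90.8,tz,True);print('O',O.round(4),'tip',t.round(4),'need tool shift',(M.T@(t-O)).round(4)[:2])
E
```

```text
pts 7607 sd 0.0006259028290981196 n world [ 6.0e-04 -3.7e-03  1.0e+00] tilt from vertical deg 0.22 in tool [ 0.0044  0.0016 -1.    ] cen tool [-0.001  -0.0815 -0.0277]
hubtop centre world [0.589  0.2    0.2711] tool [-0.001  -0.0813 -0.0277]
O [0.5889 0.2001 0.2211] tip [0.5892 0.2009 0.19  ] need tool shift [-0.0005 -0.0006]
O [0.5889 0.2001 0.2211] tip [0.589  0.2007 0.193 ] need tool shift [-0.0005 -0.0004]
pts 7603 sd 0.0006253398040497034 n world [ 7.0e-04 -3.8e-03  1.0e+00] tilt from vertical deg 0.22 in tool [ 0.0046  0.0015 -1.    ] cen tool [-0.0011 -0.0813 -0.0277]
hubtop centre world [0.5887 0.2    0.2711] tool [-0.0011 -0.0811 -0.0277]
O [0.5887 0.2001 0.2211] tip [0.5892 0.2009 0.19  ] need tool shift [-0.0004 -0.0008]
O [0.5887 0.2001 0.2211] tip [0.589  0.2007 0.193 ] need tool shift [-0.0003 -0.0006]
```

arm_command:
  rows:
    - {"xyz": [-0.0004,-0.0006,0.008],"delta_rot": [0,0,0],"gripper": 0.015}
    - {"xyz": [0,0,0.01],"delta_rot": [0,0,0],"gripper": 0.015}
    - {"xyz": [0,0,0.01],"delta_rot": [0,0,0],"gripper": 0.015}
    - {"xyz": [0,0,0.006],"delta_rot": [0,0,0],"gripper": 0.015}
    - {"xyz": [0,0,0.004],"delta_rot": [0,0,0],"gripper": 0.015}
    - {"xyz": [0,0,0.004],"delta_rot": [0,0,0],"gripper": 0.015}
    - {"xyz": [0,0,0.003],"delta_rot": [0,0,0],"gripper": 0.015}
    - {"xyz": [0,0,0],"delta_rot": [0,0,0],"gripper": 0.015}
    - {"xyz": [0,0,0],"delta_rot": [0,0,0],"gripper": 0.015}

```text
time: 10.55
tool_pos: [0.5211, 0.1577, 0.1989]
tcp_rot: [-2.746, 1.525, -0.002]
wrist_force: [0.9, 1.0, -2.6]
width: 0.29
```

```bash
python3 - <<'E'
from hub import *
c=snap('wrist','w8'); s,p,M=st(); print(s['time'],p,s['wrist_force'].round(2),s['torque'].round(3))
hubplane('w8',252,78.5,60,p,M)
a=c['pixels'][50:108,223:281,::-1]
cv2.imwrite('pics/w8d.png',cv2.resize(cv2.convertScaleAbs(a,alpha=1.5,beta=10),None,fx=10,fy=10,interpolation=cv2.INTER_CUBIC))
E
```

```text
10.6 [0.5211984  0.15774471 0.19902289] [ 0.5  -0.24 -2.54] [-0.104  0.15  -0.084]
pts 7627 sd 0.0006347439250858276 n world [-1.0e-04 -4.6e-03  1.0e+00] tilt from vertical deg 0.26 in tool [ 0.005   0.0014 -1.    ] cen tool [-0.0007 -0.0811 -0.028 ]
hubtop centre world [0.5895 0.2011 0.2271] tool [-0.0007 -0.0809 -0.028 ]
```

View pics/w8d.png

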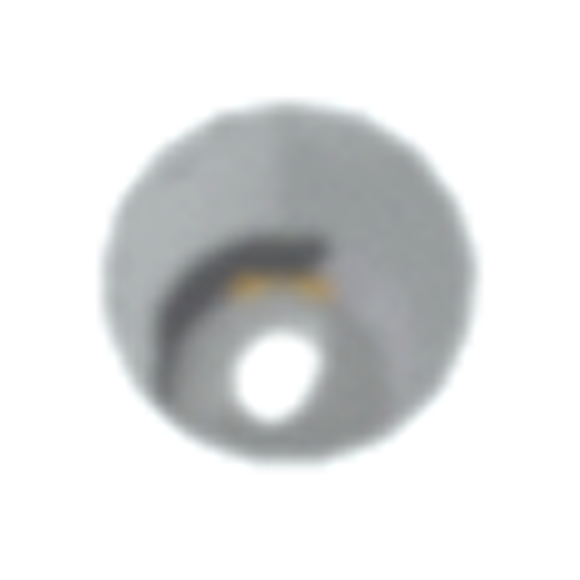

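```bash
python3 - <<'E'
from hub import *
s,p,M=st();c=load('w8')
n,q=hubplane('w8',223+28.9,50+28.1,60,p,M)
for tz in(.191,.193):
    t=onz(c,223+27.5,50+37.4,tz,True);A=q+n*(tz-q[2])/n[2];print('need tool shift',(M.T@(t-A)).round(4)[:2],t.round(4),A.round(4))
E
```

```text
pts 7635 sd 0.0006354833880763204 n world [-1.0e-04 -4.7e-03  1.0e+00] tilt from vertical deg 0.27 in tool [ 0.0051  0.0014 -1.    ] cen tool [-0.0007 -0.0813 -0.028 ]
hubtop centre world [0.5896 0.2012 0.2271] tool [-0.0007 -0.0811 -0.028 ]
need tool shift [-0.0004  0.0007] [0.5888 0.2013 0.191 ] [0.5896 0.2014 0.191 ]
need tool shift [-0.0004  0.0009] [0.5886 0.2012 0.193 ] [0.5896 0.2014 0.193 ]
```

arm_command:
  rows:
    - {"xyz": [-0.0002,0.0006,0.003],"delta_rot": [0,0,0],"gripper": 0.015}
    - {"xyz": [0,0,0.006],"delta_rot": [0,0,0],"gripper": 0.015}
    - {"xyz": [0,0,0.008],"delta_rot": [0,0,0],"gripper": 0.015}
    - {"xyz": [0,0,0.01],"delta_rot": [0,0,0],"gripper": 0.015}
    - {"xyz": [0,0,0.01],"delta_rot": [0,0,0],"gripper": 0.015}
    - {"xyz": [0,0,0.008],"delta_rot": [0,0,0],"gripper": 0.015}
    - {"xyz": [0,0,0.005],"delta_rot": [0,0,0],"gripper": 0.015}
    - {"xyz": [0,0,0],"delta_rot": [0,0,0],"gripper": 0.015}
    - {"xyz": [0,0,0],"delta_rot": [0,0,0],"gripper": 0.015}

```text
time: 11.5
tool_pos: [0.5205, 0.1575, 0.1486]
tcp_rot: [2.746, -1.525, 0.002]
wrist_force: [-0.1, 0.2, -2.9]
width: 0.289
```

```bash
python3 - <<'E'
from hub import *
c=snap('wrist','w9'); s,p,M=st(); print(s['time'],p,s['wrist_force'].round(2),s['torque'].round(3))
hubplane('w9',252,78.3,60,p,M)
a=c['pixels'][50:108,223:281,::-1]
cv2.imwrite('pics/w9d.png',cv2.resize(cv2.convertScaleAbs(a,alpha=1.2,beta=10),None,fx=10,fy=10,interpolation=cv2.INTER_CUBIC))
E
```

```text
11.55 [0.5207247  0.15751942 0.14898939] [ 0.24 -0.71 -2.18] [-0.06   0.186  0.023]
pts 7606 sd 0.0006240094567230364 n world [ 0.0012 -0.004   1.    ] tilt from vertical deg 0.24 in tool [ 0.0052 -0.     -1.    ] cen tool [-0.0007 -0.0811 -0.0278]
hubtop centre world [0.5889 0.2009 0.1768] tool [-0.0007 -0.0809 -0.0278]
```

View pics/w9d.png

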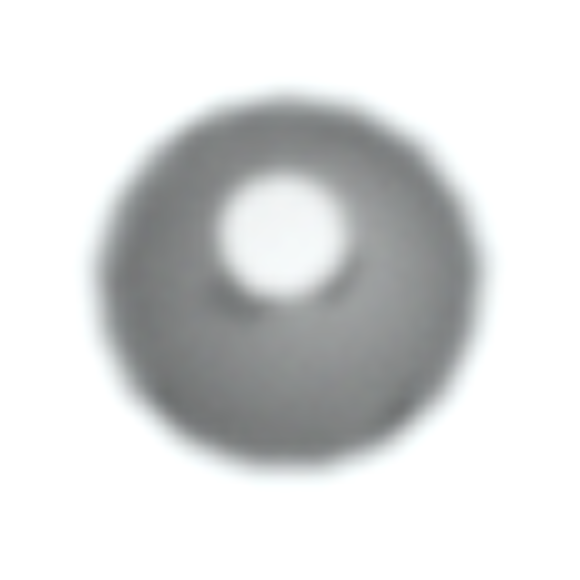

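arm_command:
  rows:
    - {"xyz": [0,0,0.004],"delta_rot": [0,0,0],"gripper": 0.015}
    - {"xyz": [0,0,0.008],"delta_rot": [0,0,0],"gripper": 0.015}
    - {"xyz": [0,0,0.01],"delta_rot": [0,0,0],"gripper": 0.015}
    - {"xyz": [0,0,0.01],"delta_rot": [0,0,0],"gripper": 0.015}
    - {"xyz": [0,0,0.01],"delta_rot": [0,0,0],"gripper": 0.015}
    - {"xyz": [0,0,0.008],"delta_rot": [0,0,0],"gripper": 0.015}
    - {"xyz": [0,0,0.006],"delta_rot": [0,0,0],"gripper": 0.015}
    - {"xyz": [0,0,0.003],"delta_rot": [0,0,0],"gripper": 0.015}
    - {"xyz": [0,0,0],"delta_rot": [0,0,0],"gripper": 0.015}
    - {"xyz": [0,0,0],"delta_rot": [0,0,0],"gripper": 0.015}

```text
time: 12.55
tool_pos: [0.5207, 0.1575, 0.0899]
tcp_rot: [-2.746, 1.525, -0.002]
wrist_force: [0.7, -0.0, -2.2]
width: 0.291
```

arm_command:
  rows:
    - {"xyz": [0,0,0.0015],"delta_rot": [0,0,0],"gripper": 0.015}
    - {"xyz": [0,0,0.0015],"delta_rot": [0,0,0],"gripper": 0.015}
    - {"xyz": [0,0,0.0015],"delta_rot": [0,0,0],"gripper": 0.015}
    - {"xyz": [0,0,0.0015],"delta_rot": [0,0,0],"gripper": 0.015}
    - {"xyz": [0,0,0],"delta_rot": [0,0,0],"gripper": 0.015}

```text
time: 13.05
tool_pos: [0.5201, 0.1574, 0.0833]
tcp_rot: [2.746, -1.525, 0.001]
wrist_force: [0.9, 0.1, -2.1]
width: 0.289
```

```bash
python3 - <<'E'
from hub import *
c=snap('wrist','w10'); s,p,M=st(); print(s['time'],p,s['wrist_force'].round(2),s['torque'].round(3))
hubplane('w10',252,78.3,60,p,M)
c=snap('scene','s10'); cv2.imwrite('pics/s10c.png',cv2.resize(c['pixels'][190:300,230:350,::-1],None,fx=5,fy=5,interpolation=cv2.INTER_CUBIC))
E
```

```text
13.1 [0.5202379  0.15736801 0.0834431 ] [ 0.36  0.14 -2.76] [-0.05   0.131  0.01 ]
pts 5389 sd 0.0006128780052678841 n world [ 1.0e-04 -4.7e-03  1.0e+00] tilt from vertical deg 0.27 in tool [ 0.0049  0.0024 -1.    ] cen tool [-0.0005 -0.0758 -0.028 ]
hubtop centre world [0.5886 0.2008 0.1115] tool [-0.0007 -0.081  -0.0281]
```

View pics/s10c.png

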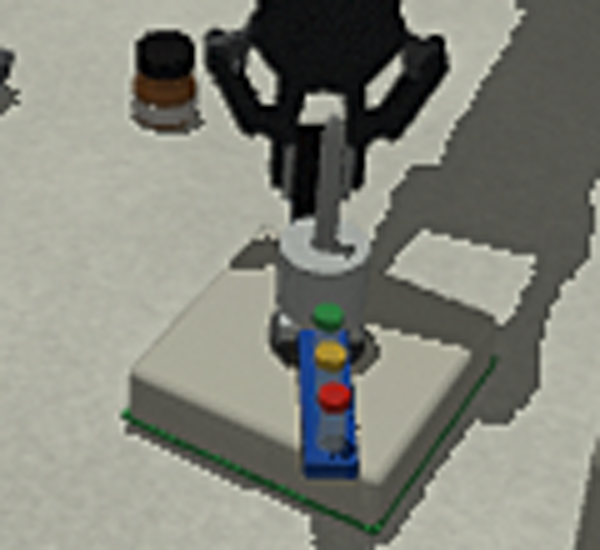

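arm_command:
  rows:
    - {"xyz": [0,0,0.001],"delta_rot": [0,0,0],"gripper": 0.015}
    - {"xyz": [0,0,0.001],"delta_rot": [0,0,0],"gripper": 0.015}
    - {"xyz": [0,0,0.0005],"delta_rot": [0,0,0],"gripper": 0.015}
    - {"xyz": [0,0,0],"delta_rot": [0,0,0],"gripper": 0.015}

```text
time: 13.55
tool_pos: [0.5203, 0.1574, 0.081]
tcp_rot: [2.746, -1.525, 0.001]
wrist_force: [-1.1, 0.0, -2.5]
width: 0.289
```

```bash
python3 - <<'E'
from hub import *
s,p,M=st(); print(s['time'],p,s['wrist_force'].round(2),s['torque'].round(3))
E
```

```text
13.55 [0.52030166 0.15735659 0.08096152] [-1.05  0.01 -2.52] [-0.083  0.119 -0.033]
```

arm_command:
  rows:
    - {"xyz": [0,0,0.001],"delta_rot": [0,0,0],"gripper": 0.015}
    - {"xyz": [0,0,0.001],"delta_rot": [0,0,0],"gripper": 0.015}
    - {"xyz": [0,0,0],"delta_rot": [0,0,0],"gripper": 0.015}

```text
time: 13.85
tool_pos: [0.5202, 0.1574, 0.0789]
tcp_rot: [2.746, -1.525, 0.001]
wrist_force: [0.5, -0.2, -2.0]
width: 0.29
```

arm_command:
  rows:
    - {"xyz": [0,0,0.001],"delta_rot": [0,0,0],"gripper": 0.015}
    - {"xyz": [0,0,0.0005],"delta_rot": [0,0,0],"gripper": 0.015}
    - {"xyz": [0,0,0],"delta_rot": [0,0,0],"gripper": 0.015}

```text
time: 14.15
tool_pos: [0.5203, 0.1574, 0.0775]
tcp_rot: [2.746, -1.525, 0.001]
wrist_force: [-0.7, 0.3, -3.4]
width: 0.287
```

arm_command:
  rows:
    - {"xyz": [0,0,0.0008],"delta_rot": [0,0,0],"gripper": 0.015}
    - {"xyz": [0,0,0.0007],"delta_rot": [0,0,0],"gripper": 0.015}
    - {"xyz": [0,0,0],"delta_rot": [0,0,0],"gripper": 0.015}

```text
time: 14.45
tool_pos: [0.5203, 0.1574, 0.076]
tcp_rot: [2.746, -1.525, 0.001]
wrist_force: [0.5, -0.2, -2.0]
width: 0.288
```

arm_command:
  rows:
    - {"xyz": [0,0,0.0005],"delta_rot": [0,0,0],"gripper": 0.015}
    - {"xyz": [0,0,0],"delta_rot": [0,0,0],"gripper": 0.015}

```text
time: 14.65
tool_pos: [0.5204, 0.1574, 0.0756]
tcp_rot: [2.746, -1.525, 0.002]
wrist_force: [0.5, -0.2, -1.8]
width: 0.293
```

arm_command:
  rows:
    - {"xyz": [0,0,0.0005],"delta_rot": [0,0,0],"gripper": 0.015}
    - {"xyz": [0,0,0],"delta_rot": [0,0,0],"gripper": 0.015}

```text
time: 14.85
tool_pos: [0.5203, 0.1574, 0.0751]
tcp_rot: [2.746, -1.525, 0.001]
wrist_force: [0.3, -0.6, -1.9]
width: 0.288
```

arm_command:
  rows:
    - {"xyz": [0,0,0.0005],"delta_rot": [0,0,0],"gripper": 0.015}
    - {"xyz": [0,0,0],"delta_rot": [0,0,0],"gripper": 0.015}

```text
time: 15.05
tool_pos: [0.5204, 0.1574, 0.0747]
tcp_rot: [2.746, -1.525, 0.002]
wrist_force: [0.2, 0.2, -2.8]
width: 0.289
```

arm_command:
  rows:
    - {"xyz": [0,0,0.0004],"delta_rot": [0,0,0],"gripper": 0.015}
    - {"xyz": [0,0,0],"delta_rot": [0,0,0],"gripper": 0.015}

```text
time: 15.25
tool_pos: [0.5205, 0.1574, 0.0745]
tcp_rot: [-2.746, 1.525, -0.002]
wrist_force: [-0.4, -0.1, 0.0]
width: 0.294
```

```bash
python3 - <<'E'
from hub import *
c=snap('wrist','w11'); s,p,M=st(); print(s['time'],p,s['wrist_force'].round(2),s['torque'].round(3))
hubplane('w11',252,78.3,60,p,M)
E
```

```text
15.3 [0.52052282 0.15739928 0.07452447] [-1.08 -1.15  0.51] [-0.097  0.178 -0.012]
pts 5328 sd 0.0006201947142592192 n world [-0.0014 -0.0046  1.    ] tilt from vertical deg 0.28 in tool [ 0.0042  0.003  -1.    ] cen tool [-0.0004 -0.0758 -0.0283]
hubtop centre world [0.589  0.2009 0.1029] tool [-0.0007 -0.0811 -0.0283]
```

arm_command:
  rows:
    - {"xyz": [0,0,0.0003],"delta_rot": [0,0,0],"gripper": 0.015}
    - {"xyz": [0,0,0],"delta_rot": [0,0,0],"gripper": 0.015}
  force: 40

```text
time: 15.5
tool_pos: [0.5206, 0.1574, 0.0744]
tcp_rot: [-2.746, 1.525, -0.002]
wrist_force: [-2.9, -1.0, 4.6]
width: 0.291
```

arm_command:
  rows:
    - {"xyz": [0,0,0],"delta_rot": [0,0,0],"gripper": 0.026}
    - {"xyz": [0,0,0],"delta_rot": [0,0,0],"gripper": 0.028}
    - {"xyz": [0,0,0],"delta_rot": [0,0,0],"gripper": 0.031}
    - {"xyz": [0,0,0],"delta_rot": [0,0,0],"gripper": 0.036}
    - {"xyz": [0,0,0],"delta_rot": [0,0,0],"gripper": 0.045}
    - {"xyz": [0,0,0],"delta_rot": [0,0,0],"gripper": 0.055}
    - {"xyz": [0,0,0],"delta_rot": [0,0,0],"gripper": 0.06}
    - {"xyz": [0,0,0],"delta_rot": [0,0,0],"gripper": 0.06}
  force: 20

```text
time: 16.3
tool_pos: [0.5204, 0.1574, 0.0739]
tcp_rot: [2.746, -1.525, 0.002]
wrist_force: [-0.4, -0.4, 0.9]
width: 0.707
```

```bash
python3 - <<'E'
from hub import *
c=snap('wrist','w12'); s,p,M=st(); print(s['time'],p,s['wrist_force'].round(2),s['torque'].round(3),s['width']*.0854)
hubplane('w12',252,78.3,60,p,M)
cv2.imwrite('pics/w12c.png',cv2.resize(c['pixels'][:,:,::-1],None,fx=1.5,fy=1.5,interpolation=cv2.INTER_CUBIC))
E
```

```text
16.35 [0.52040863 0.15738647 0.07389784] [0.21 0.19 0.13] [0.099 0.015 0.02 ] 0.06003877269883966
pts 5324 sd 0.0006094530336886607 n world [-1.0e-04  1.1e-03  1.0e+00] tilt from vertical deg 0.06 in tool [-1.e-04 -9.e-04 -1.e+00] cen tool [-0.0004 -0.0757 -0.0288]
hubtop centre world [0.5888 0.2008 0.1027] tool [-0.0007 -0.081  -0.0288]
```

View pics/w12c.png

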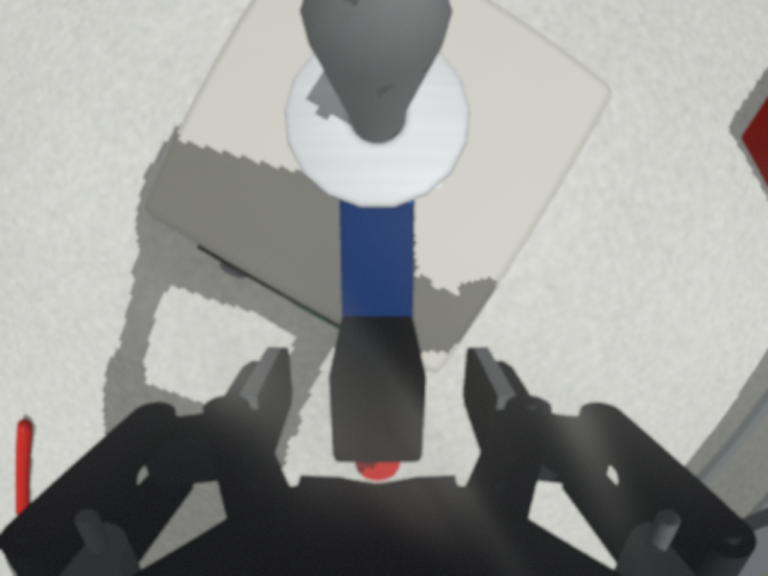

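Released, level to 0.06°, hub top 0.1027 (≈53+50 mm, so home). Retreat straight up.

arm_command:
  rows:
    - {"xyz": [0,0,-0.01],"delta_rot": [0,0,0],"gripper": 0.07}
    - {"xyz": [0,0,-0.02],"delta_rot": [0,0,0],"gripper": 0.07}
    - {"xyz": [0,0,-0.03],"delta_rot": [0,0,0],"gripper": 0.07}
    - {"xyz": [0,0,-0.04],"delta_rot": [0,0,0],"gripper": 0.07}
    - {"xyz": [0,0,-0.04],"delta_rot": [0,0,0],"gripper": 0.07}
    - {"xyz": [0,0.03,-0.03],"delta_rot": [0,0,0],"gripper": 0.07}
    - {"xyz": [0,0.03,-0.01],"delta_rot": [0,0,0],"gripper": 0.07}
    - {"xyz": [0,0,0],"delta_rot": [0,0,0],"gripper": 0.07}
    - {"xyz": [0,0,0],"delta_rot": [0,0,0],"gripper": 0.07}

```text
time: 17.25
tool_pos: [0.4695, 0.1258, 0.255]
tcp_rot: [-2.745, 1.525, -0.004]
wrist_force: [0.6, 0.3, -0.2]
width: 0.821
```

```bash
python3 - <<'E'
from hub import *
c=snap('wrist','w13'); s,p,M=st(); print(s['time'],p,s['wrist_force'].round(2))
cv2.imwrite('pics/w13c.png',cv2.resize(c['pixels'][:,:,::-1],None,fx=1.5,fy=1.5,interpolation=cv2.INTER_CUBIC))
c=snap('scene','s13'); cv2.imwrite('pics/s13c.png',cv2.resize(c['pixels'][190:300,230:350,::-1],None,fx=5,fy=5,interpolation=cv2.INTER_CUBIC))
a=load('scene0')
d=np.abs(a['pixels'].astype(int)-c['pixels']).sum(2);cv2.imwrite('pics/s13f.png',c['pixels'][:,:,::-1])
E
```

```text
17.3 [0.46952377 0.12590711 0.25419483] [-0.79 -0.06 -0.65]
```

View pics/w13c.png

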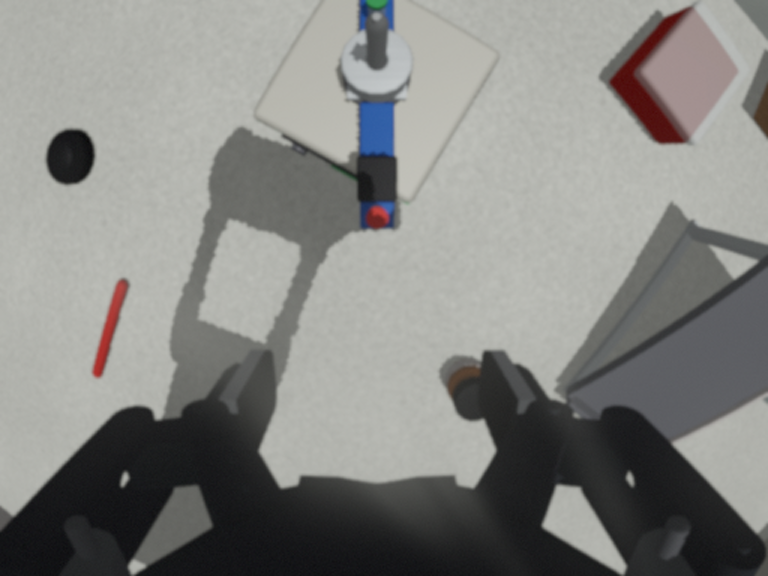

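View pics/s13c.png

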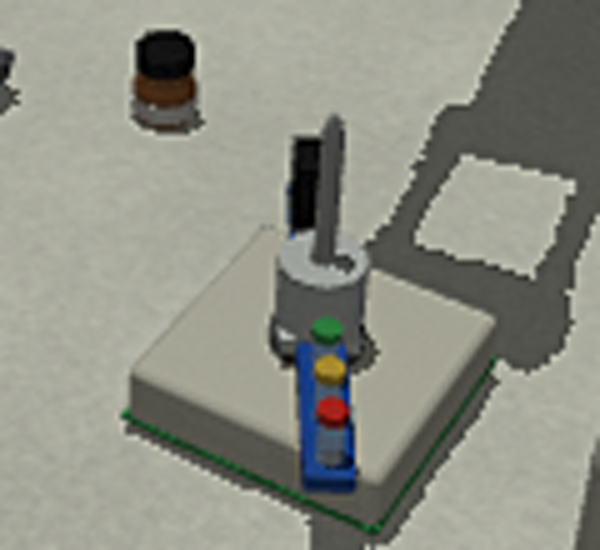

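View pics/s13f.png

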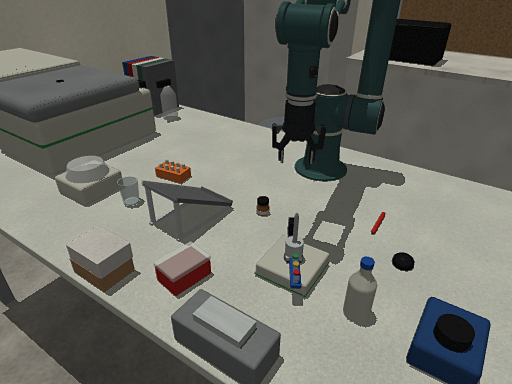

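```bash
python3 - <<'E'
from h import *
c=load('w13')
for n,u,v in[('hub',355,65),('hub',400,65),('hub',376,88),('housing',300,90),('housing',450,90),('bar',376,125),('bar',376,140)]:
    print(n,np.median([pt(c,u/1.5+i,v/1.5+j,True) for i in(-1,0,1) for j in(-1,0,1)],0).round(4))
print(bot.finish_job())
E
```

```text
hub [0.5787 0.211  0.103 ]
hub [0.5943 0.1861 0.1025]
hub [0.5722 0.1908 0.1033]
housing [0.55   0.2475 0.0442]
housing [0.6119 0.1472 0.0442]
bar [0.5543 0.1796 0.0647]
bar [0.5449 0.1737 0.0651]
the job is handed in; nothing more can be done
None
```

The carrier is on the spindle with its slot over the dog and the hub fully home. I let go of it, backed the arm off and handed the job in after about 17 s of robot time.

- **Finding the dog:** I measured the dog's direction from two wrist camera views (31.7° and 32.0°, used 31.9°) and set the carrier to that angle before lowering. The slot went over the dog on the first descent, so I never turned the carrier to feel for it.
- **Lowering:** Before the hub reached the collar, sideways force stayed near the reading noise, up to about 1 N. The hub met the collar at the expected height, and I pressed it down with at most about 7 N.
- **Fully home:** After release, the hub top measured 102.5–103.3 mm above the bench, against 103 mm when home. The bar top measured about 65 mm, as expected. The hub leaned 0.06° from level.
- **Other things on the bench:** In the final overview picture they look unmoved. I only checked this by eye. The gripper is clear of everything.

No check failed. The camera measurements differed from each other by up to 3 mm for the carrier on the rack and up to 1 mm between bore and spindle. Small corrections took care of these.

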